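Unpack the carving chisels from the pinned tool chest

TASK

Set out the chisels for the day's carving: draw the retaining pin out of the hasp staple on the green tool chest, open the lid right up, and move every chisel from the chest to the drilled stone stand, each in a hole of its own, shank down and fully home. Then shut the lid again, and leave the pin lying in the small metal tray.

Things in the scene. Friction and masses are not known exactly. Their poses are not given: they have to be found in the camera images.
- chest: Green tool chest, 130 mm (its x) by 210 mm (its y) by 122 mm high, walls 6 mm, fixed to the bench. Origin at the centre of its underside, z up. Its front (hasp) looks along its -x; the lid hinges on its +x rim. On its floor lies a drilled wooden block (block_top) that holds the chisels.
- block_top (a point): Centre of the top face of the wooden block in the chest (60 by 190 mm), 48 mm above the bench. Four holes 14.5 mm wide and 38 mm deep in a row along the chest's y, at -67.5, -22.5, 22.5 and 67.5 mm from this point. A chisel there has its foot 10 mm above the bench. Fixed.
- lid (a joint): Lid angle: 0 closed, grows as the lid opens, stop at 1.75 rad (a little past upright). The hinge is stiff: the lid stays where it is left (about 5 N at the handle moves it). The hasp leaf reaches 70 mm beyond the lid's front edge, so the open lid stands up to 325 mm above the bench. The lid cannot open while the pin is in the staple.
- lid_hinge (a point): Middle of the lid's hinge line, which runs along the chest's y at the top of the rear (+x) wall, 122 mm above the bench. Fixed.
- lid_handle (a point): Middle of the lid's handle: a round steel bar 10 mm in diameter, 80 mm long, along the chest's y, 35 mm above the lid's top face (lid 8 mm thick). Lid shut: 110 mm in front (-x of chest) of the hinge line, 43 mm above it and at chest y = +55 mm. Moves with the lid; can be pinched from above at any lid angle, the bar turning between the fingers.
- staple (a point): Centre of the eye of the hasp staple: an upright steel loop of 6 mm bar, eye 12 mm wide and high, 40 mm in front of the chest's front wall, at chest y = -50 mm, 131 mm above the bench. The pin passes through it along the chest's y. It stands up through the lid's slotted hasp leaf, 40 mm wide and 5 mm thick, just under the pin. Fixed.
- pin: Loose retaining pin, 40 g: round steel shank 8 mm in diameter from y = -36 to +34 mm, cylindrical head 18 mm in diameter from y = +34 to +56 mm. Origin on the axis, its own y points to the head. It starts through the staple, head towards the chest's +y; draw it along chest +y: clear after about 45 mm. Only friction holds it.
- chisel_point: Steel air-hammer chisel; working end a sharp cone. Shank 12 mm diameter, 40 mm long, collar 22 mm diameter from 40 to 46 mm, round grip body 16 mm diameter from 46 to 84 mm, working end up to about 106 mm. Origin at the shank's foot, z towards the working end. About 110 g. Starts shank down in a hole of the block in the chest. Absent (None) in some starts.
- chisel_flat: Steel air-hammer chisel; working end a flat blade 18 mm wide. Shank 12 mm diameter, 40 mm long, collar 22 mm diameter from 40 to 46 mm, round grip body 16 mm diameter from 46 to 84 mm, working end up to about 106 mm. Origin at the shank's foot, z towards the working end. About 110 g. Starts shank down in a hole of the block in the chest. Absent (None) in some starts.
- chisel_claw: Steel air-hammer chisel; working end a flat toothed blade with three teeth. Shank 12 mm diameter, 40 mm long, collar 22 mm diameter from 40 to 46 mm, round grip body 16 mm diameter from 46 to 84 mm, working end up to about 106 mm. Origin at the shank's foot, z towards the working end. About 110 g. Starts shank down in a hole of the block in the chest. Absent (None) in some starts.
- chisel_round: Steel air-hammer chisel; working end a ball nose 16 mm in diameter. Shank 12 mm diameter, 40 mm long, collar 22 mm diameter from 40 to 46 mm, round grip body 16 mm diameter from 46 to 84 mm, working end up to about 106 mm. Origin at the shank's foot, z towards the working end. About 110 g. Starts shank down in a hole of the block in the chest. Absent (None) in some starts.
- stand: White marble block, 75 mm (x) by 250 mm (y) by 46 mm high, 2.2 kg, loose. Origin at the centre of its underside. Five empty holes 14.5 mm wide, chamfered, 38 mm deep, in a row along its y at -90, -45, 0, 45, 90 mm (x = 0). A chisel fully home has its foot 8 mm above the block's underside and its collar 2 mm above the top face.
- stand_hole0 (a point): Mouth of hole 0 in the stone stand, in its top face at y = -90 mm of the stand.
- stand_hole1 (a point): Mouth of hole 1 in the stone stand, in its top face at y = -45 mm of the stand.
- stand_hole2 (a point): Mouth of hole 2 in the stone stand, in its top face at y = 0 mm of the stand.
- stand_hole3 (a point): Mouth of hole 3 in the stone stand, in its top face at y = 45 mm of the stand.
- stand_hole4 (a point): Mouth of hole 4 in the stone stand, in its top face at y = 90 mm of the stand.
- tray: Small open aluminium tray, 110 by 110 mm, 20 mm high, walls 3 mm, loose. Origin at the centre of its underside.
- mallet: Bystander: round iron carver's mallet standing on its head, 172 mm high, 72 mm across. Leave alone. Origin at its underside.
- whetstone: Bystander: flat red sharpening stone, 50 by 150 by 25 mm. Leave alone. Origin at its underside.
- offcut: Bystander: stepped pale stone offcut, 80 by 60 by 70 mm. Leave alone. Origin at its underside.
There are look-alikes about, which are no part of the job. Leave any blue or purple look-alike of the pin alone. Of the things that look like the tray, take the one that is farthest from the robot's base at the start.

How it is judged:
On the way, in this order (a step that is already met when the one before it is completed fails the run):
1. the pin is drawn clear of the staple with the lid still shut (distance between pin and staple above 0.06 m and value of joint lid below 0.1 rad), for 0.1 s.
2. the lid is opened right up (beyond 1.35 rad) (value of joint lid above 1.35 rad), for 0.3 s.
3. every chisel present stands fully home in the stone stand, the lid still open (z of each of chisel_point, chisel_flat, chisel_claw, chisel_round in the frame of stand below 0.014 m and x of chisel_point in the frame of stand between -0.02 and 0.02 m and y of chisel_point in the frame of stand between -0.11 and 0.11 m and angle between each of chisel_point, chisel_flat, chisel_claw, chisel_round's own z axis and vertical below 0.2 rad and x of chisel_flat in the frame of stand between -0.02 and 0.02 m and y of chisel_flat in the frame of stand between -0.11 and 0.11 m and x of chisel_claw in the frame of stand between -0.02 and 0.02 m and y of chisel_claw in the frame of stand between -0.11 and 0.11 m and x of chisel_round in the frame of stand between -0.02 and 0.02 m and y of chisel_round in the frame of stand between -0.11 and 0.11 m and value of joint lid above 0.5 rad), for 0.2 s.
At the end, for the whole second after the job is handed in: Each chisel present is upright (0.2 rad) in a stand hole, its foot under 14 mm above the stand's underside; the lid is shut (under 0.06 rad); the pin's origin is within the tray (55 mm each way, under 35 mm up); all at rest (z of each of chisel_point, chisel_flat, chisel_claw, chisel_round in the frame of stand below 0.014 m and x of chisel_point in the frame of stand between -0.02 and 0.02 m and y of chisel_point in the frame of stand between -0.11 and 0.11 m and angle between each of chisel_point, chisel_flat, chisel_claw, chisel_round's own z axis and vertical below 0.2 rad and x of chisel_flat in the frame of stand between -0.02 and 0.02 m and y of chisel_flat in the frame of stand between -0.11 and 0.11 m and x of chisel_claw in the frame of stand between -0.02 and 0.02 m and y of chisel_claw in the frame of stand between -0.11 and 0.11 m and x of chisel_round in the frame of stand between -0.02 and 0.02 m and y of chisel_round in the frame of stand between -0.11 and 0.11 m and value of joint lid below 0.06 rad and x of pin in the frame of tray between -0.055 and 0.055 m and y of pin in the frame of tray between -0.055 and 0.055 m and z of pin in the frame of tray below 0.035 m and linear speed of each of chisel_point, chisel_flat, chisel_claw, chisel_round, pin below 0.03 m/s); the robot touches nothing.
It fails at once if the mallet is pushed more than 30 mm (distance of mallet from where it was at the start of the episode above 0.03 m).
It fails at once if the whetstone is pushed more than 30 mm (distance of whetstone from where it was at the start of the episode above 0.03 m).
It fails at once if the offcut is pushed more than 30 mm (distance of offcut from where it was at the start of the episode above 0.03 m).
Of chisel_point, chisel_flat, chisel_claw, chisel_round only 2 to 4 are there at a start; the rules pass over those that are not, and their reading is None.
At some moment in a run one of tray, stand may be knocked a few centimetres aside while the robot is not near it.
It also fails if it takes over 210 s, if anything falls off the work surface, if the arm or the gripper's body presses on something with over 40 N, if the wrist force passes 120 N, or if a joint passes its speed limit or range.

ROBOT

A 7-joint arm with a two-finger parallel gripper is mounted at the origin on the work surface. World frame = base frame: x ahead of the robot, y to its left, z up, the work surface at z = 0. Lengths are in m, angles in rad, forces in N, time in s.
With the tool pointing down it reaches from about 0.4 to 0.85 m from the base axis. Payload 10.4 kg.
Tool frame: the origin (TCP) lies midway between the tips of the shut fingers; the grasp point (between the pads) lies 19 mm behind it; z points along the fingers, y is the line along which they close (so a half turn about z gives the same grasp; the last joint's range is limited). The gripper opens to 87 mm and grips with 3 to 60 N. Pads are 19 mm wide; open, the fingers measure 117 mm over their backs; the gripper's body (75 mm by 190 mm) begins 51 mm behind the grasp point.
Start: joints at [1.287, 0.332, -0.065, 1.46, 0.022, 1.35, -0.088], TCP at [0.161, -0.604, 0.223] pointing down, gripper open.
Joint ranges: [-2.6, 2.6], [-0.5, 2.12], [-1.47, 1.34], [0.16, 2.42], [-1.27, 4.41], [0.06, 2.06], [-2.6, 2.6]. Speed limits (rad/s): [2.22, 2.22, 2.79, 2.79, 3.14, 3.14, 3.14].

INTERFACE

Orientations are given as a unit quaternion [x, y, z, w].
In Python, from bench import r gives the robot as it stands.
- The arm moves only by the tool arm_command, never from a script. Its arguments are lists of equal length, an entry for each row: "xyz": the shift along the world's x, y, z in m, a list of three; "rot": the turn, a rotation vector about the world's x, y, z in rad, a list of three. In form: {"xyz": [[tx, ty, tz], ...], "rot": [[ax, ay, az], ...]}. A call has 1 to 20 rows; each row is the pose to reach, as a shift and turn from the pose commanded when the call began; what a row does not reach only later rows make up. A row lasts 1/12 s, in which the tool goes at most 41.7 mm and 7.16 degrees, less where a joint would pass 70% of its speed; a pose out of reach is approached as far as the arm can. A call with a gripper value outside its range is refused whole. "grip" is the opening, from 0 (shut) to 1 (fully open), set as the call begins (left out, the last holds). The fingers move at their own pace and stop on an object; "squeeze" is the grip in N (left out, the last holds). Time passes only in rows, so rows that repeat a pose let the fingers close. It gives the time, the measured TCP pose, the force, the opening and the grip force at its end, in the units of the state.
- r.read_state(): the state, without advancing time (a new reading comes with each control period).
- r.camera(name): name is "scene" or "top" or "wrist"; returns the picture (480x640x3 uint8, red, green, blue); there is no depth.
- r.camera_model(name): a dict with "fx", "fy", "cx", "cy" (pixels), "T" (4x4, takes a point from camera to world coordinates). Camera axes: x right, y up, looking along -z (the intrinsics and any distortion apply to the point x, -y, -z); pixel columns grow to the right and rows downward; lengths in m; the calibration is good to about 2 mm. A picture is of the moment at which its call begins: read the wrist's pose just before it. camera_model takes no time and is no camera call; for the wrist camera it gives the pose at the moment of the call.
- r.close_job(): hands the job in; it is judged then, once.
Trained networks look in the newest picture that a camera, given by its name, has taken for a name from the list of things; names that differ only in an ending like _2 or _b are one class to them, and where a whole thing is asked for, a point or a joint stands for the part that bears it (a point fixed in the world has none). Each returns a list of dicts, best first, with "conf" (0 to 1); they miss things now and then, are a little off and sometimes report something else, mostly with a low value. They report only what shows in the picture. A call takes as long as a camera call. They do not tell look-alikes from the thing itself.
- r.look_for(label, camera): "at" ([x, y, z] in m, in the coordinates of the camera as it stood for that picture, good to about 4 mm: the middle of the surface that is visible of it).
- r.spot_point(label, camera): "at" ([x, y, z] in m, in the coordinates of the camera as it stood for that picture, good to about 4 mm: a listed point, or the origin of a listed thing).
The state is a dict: "time": time; "joint_positions": joint angles; "joint_vel": joint speeds; "joint_torque": joint torques, N m; "ee_pos": TCP position; "eef_rot": TCP orientation; "ft_force": force on the tool from outside, world axes, zero at the start; "torque": the same for the moment, N m; "width": finger opening in m; "grip_force": force on a finger pad.
Only numpy, scipy, OpenCV 4.12 (cv2) and the standard library are available. Lean on these libraries where they do the work, as an engineer would, in place of code of your own. Each camera call takes 0.05 s, during which the arm holds its last target. There are 200 camera calls.

## Working session

There is one attempt and no reset: what is moved stays moved. The work goes in short steps, Python scripts to look and compute and a tool call to move; the robot and the scene stay as the last step left them, time stands still between calls to the robot, and variables do not carry over. Pictures are saved under pics/ and viewed, at most 14 in all, crops included, and the job is handed in when it is done.

Besides the shell and the picture viewer there is one more tool, called after "Request:" as name(argument=value, ...), one argument or row to a line, values as JSON. arm_command: Moves the arm, as the interface text tells. Its arguments: {"type":"object","properties":{"xyz":{"type":"array"},"rot":{"type":"array"},"grip":{"type":"number"},"squeeze":{"type":"number"}},"required":["xyz","rot"]}

```bash
ls; mkdir -p pics; cat > h.py <<'E'
from bench import r
import numpy as np, cv2
from scipy.spatial.transform import Rotation as R
def world(cam,p):
    T=np.array(r.camera_model(cam)["T"]); return (T@np.r_[p,1])[:3]
def snap(cam,name=None):
    im=r.camera(cam)
    if name: cv2.imwrite(f"pics/{name}.png",im[:,:,::-1])
    return im
def find(labels,cam,f="spot_point",n=3,minc=0.2):
    for l in labels:
        for d in getattr(r,f)(l,cam)[:n]:
            if d["conf"]>minc: print(l,cam,round(d["conf"],2),world(cam,d["at"]).round(4))
E
python3 - <<'E'
from h import *
s=r.read_state(); print({k:np.round(v,3) for k,v in s.items()})
a=snap("scene","s0");b=snap("top","t0")
L=["chest","block_top","lid_hinge","lid_handle","staple","pin","stand","stand_hole0","stand_hole4","tray","mallet","whetstone","offcut"]
find(L,"top"); print(); find(L,"scene")
for c in("top","scene"): m=r.camera_model(c);print({k:np.round(v,3).tolist() for k,v in m.items()})
E
```

```text
pics
{'time': np.float64(0.0), 'joint_positions': array([ 1.287,  0.333, -0.065,  1.461,  0.022,  1.35 , -0.088]), 'joint_vel': array([-0.001, -0.   ,  0.001,  0.002, -0.   ,  0.   , -0.001]), 'joint_torque': array([-0.0000e+00, -6.2327e+01,  2.4000e-02, -3.8988e+01, -6.1000e-02,
        4.0000e-02,  0.0000e+00]), 'ee_pos': array([ 0.161, -0.603,  0.222]), 'eef_rot': array([ 0.992,  0.13 , -0.   , -0.001]), 'ft_force': array([-1.122, -0.514,  0.687]), 'torque': array([-0.006, -0.02 , -0.007]), 'grip_force': np.float64(0.0), 'width': np.float64(0.087)}
chest top 0.58 [ 4.803e-01 -2.700e-01 -1.000e-04]
block_top top 0.66 [0.5298 0.2574 0.0452]
lid_hinge top 0.8 [ 0.4931 -0.3367  0.1228]
lid_handle top 0.68 [ 0.5281 -0.2172  0.1678]
staple top 0.68 [ 0.4106 -0.1855  0.1304]
pin top 0.78 [ 0.2645 -0.2196  0.0085]
pin top 0.68 [ 0.4184 -0.1782  0.134 ]
pin top 0.53 [ 0.4173 -0.0313  0.0075]
stand top 0.57 [5.242e-01 2.131e-01 4.000e-04]
stand_hole0 top 0.94 [0.5298 0.2113 0.0497]
stand_hole0 top 0.93 [0.5202 0.165  0.0471]
stand_hole0 top 0.59 [0.5309 0.2562 0.0448]
stand_hole4 top 0.94 [
[... 903 characters left out ...]
 scene 0.85 [0.5172 0.1243 0.0468]
stand_hole4 scene 0.73 [0.5355 0.2979 0.0442]
stand_hole4 scene 0.63 [0.528  0.2092 0.051 ]
tray scene 0.71 [ 0.3209  0.1293 -0.0019]
tray scene 0.66 [ 0.6568 -0.023   0.0016]
mallet scene 0.67 [0.5282 0.4952 0.0015]
whetstone scene 0.9 [0.531  0.4933 0.0042]
offcut scene 0.68 [ 0.7225 -0.219  -0.0029]
{'fx': 487.46, 'fy': 487.46, 'cx': 311.488, 'cy': 245.729, 'T': [[-0.021, 0.996, -0.088, 0.435], [-1.0, -0.021, 0.003, 0.088], [0.001, 0.088, 0.996, 1.094], [0.0, 0.0, 0.0, 1.0]]}
{'fx': 548.088, 'fy': 548.088, 'cx': 325.324, 'cy': 237.368, 'T': [[-0.891, -0.334, 0.308, 0.845], [0.454, -0.669, 0.589, 0.702], [0.01, 0.664, 0.747, 0.932], [0.0, 0.0, 0.0, 1.0]]}
```

View pics/t0.png

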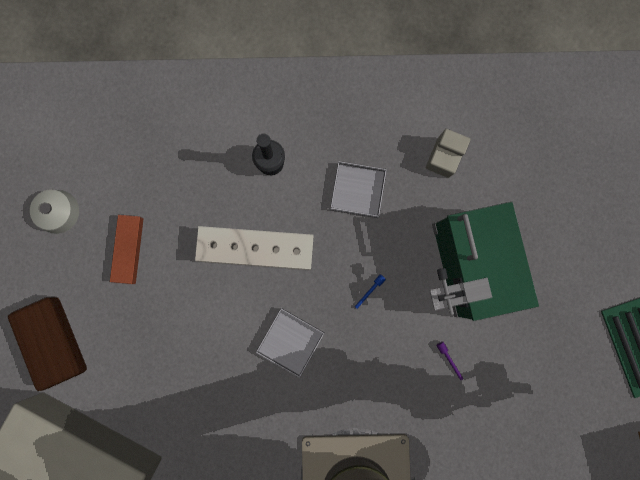

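View pics/s0.png

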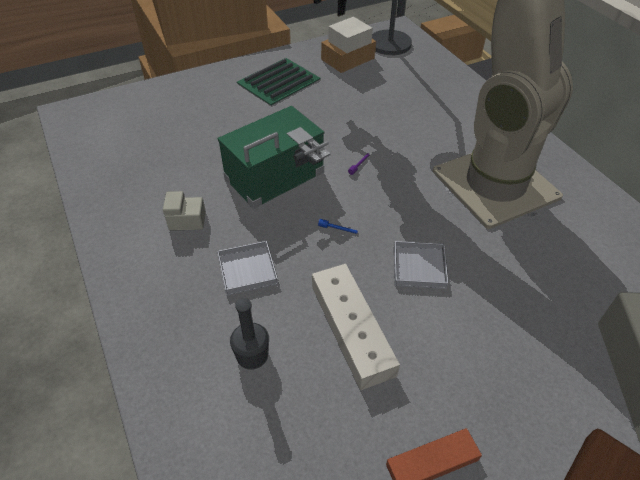

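The top view shows the chest with its grey pin at about (443,275–300). The target tray (the far one) is at (357,190), the stand at (255,248), the mallet at (268,157), and the decoy pins are blue (370,290) and purple (450,360). I'll move above the pin and look from there.

Request:
arm_command(
  xyz=[
    [0, 0, 0.05],
    [0, 0, 0.1],
    [0.29, 0.41, 0.1],
    [0.29, 0.41, 0.1],
    [0.29, 0.41, 0.1],
    [0.29, 0.41, 0.1],
    [0.29, 0.41, 0.1],
    [0.29, 0.41, 0.1],
    [0.29, 0.41, 0.1],
    [0.29, 0.41, 0.1],
    [0.29, 0.41, 0.1],
    [0.29, 0.41, 0.1],
    [0.29, 0.41, 0.1],
    [0.29, 0.41, 0.1],
    [0.29, 0.41, 0.1],
    [0.29, 0.41, 0.1],
    [0.29, 0.41, 0.1],
    [0.29, 0.41, 0.1],
    [0.29, 0.41, 0.1],
    [0.29, 0.41, 0.1],
  ],
  rot=[
    [0, 0, 0],
    [0, 0, 0],
    [0, 0, 0],
    [0, 0, 0],
    [0, 0, 0],
    [0, 0, 0],
    [0, 0, 0],
    [0, 0, 0],
    [0, 0, 0],
    [0, 0, 0],
    [0, 0, 0],
    [0, 0, 0],
    [0, 0, 0],
    [0, 0, 0],
    [0, 0, 0],
    [0, 0, 0],
    [0, 0, 0],
    [0, 0, 0],
    [0, 0, 0],
    [0, 0, 0],
  ],
  grip=0.45,
)

```text
time: 3.07
ee_pos: [0.4506, -0.1949, 0.3225]
eef_rot: [0.992, 0.129, -0.0, 0.0]
ft_force: [0.4, -0.3, 0.7]
width: 0.0391
grip_force: 0.0
```

```bash
cat >> h.py <<'E'
def st():
    s=r.read_state(); q=R.from_quat(s["eef_rot"]).as_matrix()
    print("t",round(s["time"],2),"tcp",np.round(s["ee_pos"],4),"yaw_y",round(np.degrees(np.arctan2(q[1,1],q[0,1])),1),"z",q[:,2].round(3),"w",round(s["width"],4),"gf",round(s["grip_force"],1),"F",np.round(s["ft_force"],1),"q",np.round(s["joint_positions"],2))
def rigid(M,W):  # planar fit model->world
    M=np.array(M)[:,:2];W=np.array(W)[:,:2];a=(M-M.mean(0));b=(W-W.mean(0))
    z=np.sum((a[:,0]-1j*a[:,1])*(b[:,0]+1j*b[:,1]));y=np.angle(z);c,s=np.cos(y),np.sin(y)
    t=W.mean(0)-np.array([[c,-s],[s,c]])@M.mean(0);res=W-(M@np.array([[c,s],[-s,c]])+t)
    return t,y,res
E
python3 - <<'E'
from h import *
st(); snap("wrist","w1")
find(["staple","pin","lid_handle","lid_hinge","chest"],"wrist"); find(["pin"],"wrist","look_for")
m=r.camera_model("wrist");print({k:np.round(v,3).tolist() for k,v in m.items()})
M=[[.065,0],[-.045,.055],[-.105,-.05],[0,0]]
t,y,res=rigid(M,[[.494,-.3375],[.5275,-.2172],[.413,-.1835],[.4804,-.2715]]);print(t,np.degrees(y),res)
E
```

```text
t 3.07 tcp [ 0.4506 -0.1949  0.3225] yaw_y -75.2 z [-0. -0. -1.] w 0.0391 gf 0.0 F [ 0.4 -0.3  0.7] q [ 0.8   0.02 -0.49  1.61  0.01  1.51 -1.  ]
staple wrist 0.72 [ 0.4152 -0.1742  0.1324]
pin wrist 0.96 [ 0.4198 -0.0299  0.0078]
pin wrist 0.82 [ 0.4113 -0.1813  0.1312]
lid_handle wrist 0.7 [ 0.5279 -0.2177  0.163 ]
lid_hinge wrist 0.95 [ 0.4973 -0.3372  0.1209]
chest wrist 0.88 [ 0.484  -0.2751 -0.0011]
pin wrist 0.91 [ 0.444  -0.1765  0.1339]
pin wrist 0.77 [ 0.4419 -0.0503  0.0103]
pin wrist 0.71 [ 0.299  -0.1959  0.0167]
{'fx': 346.644, 'fy': 346.644, 'cx': 320.969, 'cy': 243.222, 'T': [[0.257, 0.932, 0.256, 0.522], [-0.966, 0.248, 0.069, -0.176], [0.0, -0.265, 0.964, 0.486], [0.0, 0.0, 0.0, 1.0]]}
[ 0.48179228 -0.27348959] -78.34874560585133 [[-0.0009193  -0.00034974]
 [ 0.00092893  0.00110933]
 [ 0.00138265 -0.00274918]
 [-0.00139228  0.00198959]]
```

View pics/w1.png

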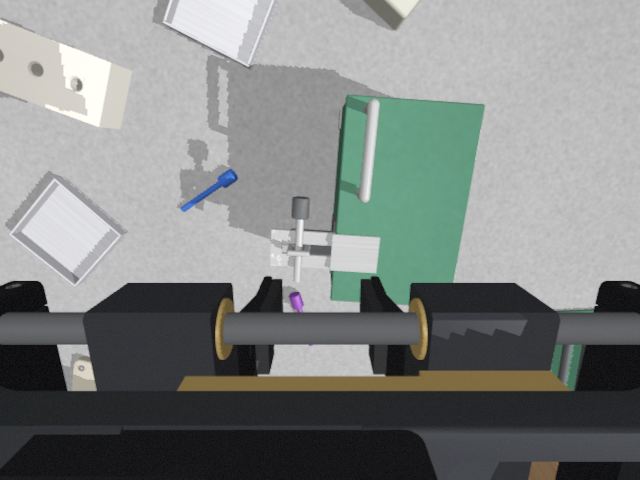

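The wrist view shows the pin head at about (300,207) and its shank passing through the staple down to (297,280). I'll turn those pixels into positions.

```bash
cat >> h.py <<'E'
def ray(cam,u,v,z):
    m=r.camera_model(cam);T=np.array(m["T"]);d=T[:3,:3]@np.array([(u-m["cx"])/m["fx"],-(v-m["cy"])/m["fy"],-1])
    k=(z-T[2,3])/d[2];return T[:3,3]+k*d
def mask_gray(im,lo,hi): pass
E
python3 - <<'E'
from h import *
for u,v,z in[(300.5,198,.134),(300,218,.134),(300.5,207,.138),(297.5,279,.131),(299,240,.135)]: print(u,v,ray("wrist",u,v,z).round(4))
for u,v in[(443,273)]: print(ray("top",u,v,.138).round(4))
im=cv2.imread("pics/w1.png");cv2.imwrite("pics/w1c.png",cv2.resize(im[185:295,250:400],None,fx=5,fy=5,interpolation=cv2.INTER_CUBIC))
E
```

```text
300.5 198 [ 0.4693 -0.1689  0.134 ]
300 218 [ 0.4491 -0.1734  0.134 ]
300.5 207 [ 0.461  -0.1712  0.138 ]
297.5 279 [ 0.382  -0.1871  0.131 ]
299 240 [ 0.4263 -0.1781  0.135 ]
[ 0.4602 -0.171   0.138 ]
```

View pics/w1c.png

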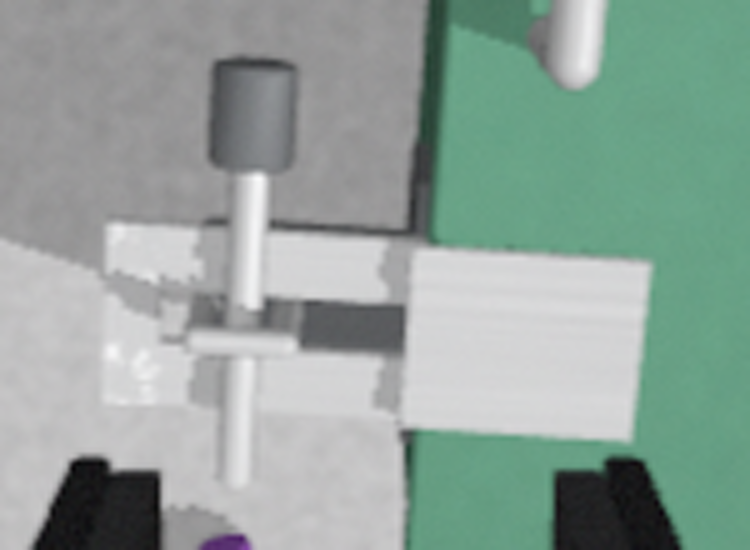

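Head centre is at about (0.4595, −0.1715), with the axis at 11.5° from world x. The jaws have to straddle it.

Request:
arm_command(
  xyz=[
    [0.0085, 0.023, 0],
    [0.0085, 0.023, 0],
    [0.0085, 0.023, -0.04],
    [0.0085, 0.023, -0.08],
    [0.0085, 0.023, -0.12],
    [0.0085, 0.023, -0.14],
    [0.0085, 0.023, -0.16],
    [0.0085, 0.023, -0.18],
    [0.0085, 0.023, -0.195],
    [0.0085, 0.023, -0.205],
    [0.0085, 0.023, -0.205],
    [0.0085, 0.023, -0.205],
  ],
  rot=[
    [0, 0, -0.055],
    [0, 0, -0.055],
    [0, 0, -0.055],
    [0, 0, -0.055],
    [0, 0, -0.055],
    [0, 0, -0.055],
    [0, 0, -0.055],
    [0, 0, -0.055],
    [0, 0, -0.055],
    [0, 0, -0.055],
    [0, 0, -0.055],
    [0, 0, -0.055],
  ],
  grip=0.4,
)

```text
time: 4.42
ee_pos: [0.4598, -0.1708, 0.1178]
eef_rot: [0.995, 0.103, -0.0, -0.0]
ft_force: [-0.5, -0.0, -0.3]
width: 0.0347
grip_force: 0.0
```

```bash
python3 - <<'E'
from h import *
st(); snap("wrist","w2"); find(["pin"],"wrist"); find(["pin"],"wrist","look_for")
E
```

```text
t 4.42 tcp [ 0.4598 -0.1708  0.1178] yaw_y -78.2 z [-0.  0. -1.] w 0.0347 gf 0.0 F [-0.5 -0.  -0.3] q [ 0.75  0.17 -0.52  1.91  0.09  1.08 -1.18]
pin wrist 0.91 [ 0.4188 -0.0333  0.0064]
pin wrist 0.76 [ 0.4409 -0.0556  0.0125]
pin wrist 0.66 [ 0.4648 -0.1738  0.1367]
```

View pics/w2.png

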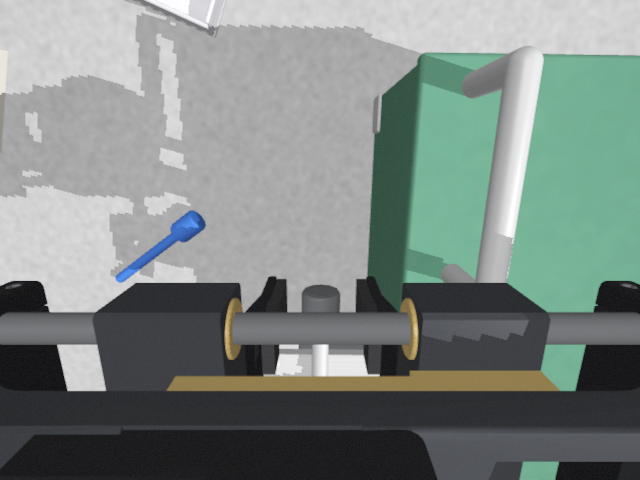

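The pin head sits centred between the fingers at about (320,300). I'll close, draw 80 mm along chest +y, then lift.

Request:
arm_command(
  xyz=[
    [0, 0, 0],
    [0, 0, 0],
    [0, 0, 0],
    [0, 0, 0],
    [0, 0, 0],
    [0, 0, 0],
    [0.0098, 0.002, 0],
    [0.0196, 0.0041, 0],
    [0.0294, 0.0061, 0],
    [0.0392, 0.0081, 0],
    [0.049, 0.0102, 0],
    [0.0588, 0.0122, 0],
    [0.0685, 0.0142, 0],
    [0.0783, 0.0162, 0],
    [0.0881, 0.0183, 0],
    [0.0881, 0.0183, 0],
    [0.0881, 0.0183, 0],
    [0.0881, 0.0183, 0.03],
    [0.0881, 0.0183, 0.07],
    [0.0881, 0.0183, 0.1],
  ],
  rot=[
    [0, 0, 0],
    [0, 0, 0],
    [0, 0, 0],
    [0, 0, 0],
    [0, 0, 0],
    [0, 0, 0],
    [0, 0, 0],
    [0, 0, 0],
    [0, 0, 0],
    [0, 0, 0],
    [0, 0, 0],
    [0, 0, 0],
    [0, 0, 0],
    [0, 0, 0],
    [0, 0, 0],
    [0, 0, 0],
    [0, 0, 0],
    [0, 0, 0],
    [0, 0, 0],
    [0, 0, 0],
  ],
  grip=0,
  squeeze=20,
)

```text
time: 6.23
ee_pos: [0.5474, -0.1527, 0.2198]
eef_rot: [0.995, 0.103, 0.0, 0.0]
ft_force: [1.9, -0.3, 0.3]
width: 0.0169
grip_force: 20.0
```

```bash
python3 - <<'E'
from h import *
st(); snap("top");snap("wrist"); snap("scene");find(["pin","tray"],"top"); find(["pin","tray"],"wrist"); find(["tray"],"top","look_for");find(["tray"],"scene")
E
```

```text
t 6.23 tcp [ 0.5474 -0.1527  0.2198] yaw_y -78.2 z [ 0. -0. -1.] w 0.0169 gf 20.0 F [ 1.9 -0.3  0.3] q [ 0.65  0.25 -0.54  1.6   0.13  1.33 -1.27]
pin top 0.69 [ 0.2617 -0.2206  0.01  ]
pin top 0.65 [ 0.4166 -0.0312  0.0093]
pin top 0.63 [ 0.5038 -0.1585  0.2348]
tray top 0.64 [3.181e-01 1.419e-01 1.000e-04]
tray top 0.63 [ 0.6569 -0.0219 -0.003 ]
tray top 0.46 [0.5361 0.299  0.0478]
tray wrist 0.89 [ 0.6513 -0.0237 -0.0056]
tray wrist 0.61 [ 0.3126  0.1372 -0.0075]
tray top 0.83 [ 0.6589 -0.0232  0.0026]
tray top 0.81 [0.3189 0.1399 0.0042]
tray scene 0.73 [ 6.565e-01 -2.080e-02  1.000e-04]
tray scene 0.71 [0.3205 0.1309 0.0009]
```

Pin drawn and held. Next it goes to the far tray, turned 20° to line up with it.

Request:
arm_command(
  xyz=[
    [0.03, 0.026, 0],
    [0.06, 0.052, 0],
    [0.09, 0.078, 0],
    [0.12, 0.104, 0],
    [0.144, 0.126, 0],
    [0.144, 0.126, 0],
    [0.144, 0.126, -0.03],
    [0.144, 0.126, -0.06],
    [0.144, 0.126, -0.09],
    [0.144, 0.126, -0.12],
    [0.144, 0.126, -0.15],
    [0.144, 0.126, -0.17],
    [0.144, 0.126, -0.185],
    [0.144, 0.126, -0.195],
    [0.144, 0.126, -0.203],
    [0.144, 0.126, -0.208],
    [0.144, 0.126, -0.21],
    [0.144, 0.126, -0.21],
    [0.144, 0.126, -0.21],
  ],
  rot=[
    [0, 0, -0.1],
    [0, 0, -0.2],
    [0, 0, -0.3],
    [0, 0, -0.35],
    [0, 0, -0.35],
    [0, 0, -0.35],
    [0, 0, -0.35],
    [0, 0, -0.35],
    [0, 0, -0.35],
    [0, 0, -0.35],
    [0, 0, -0.35],
    [0, 0, -0.35],
    [0, 0, -0.35],
    [0, 0, -0.35],
    [0, 0, -0.35],
    [0, 0, -0.35],
    [0, 0, -0.35],
    [0, 0, -0.35],
    [0, 0, -0.35],
  ],
)

```text
time: 8.27
ee_pos: [0.6924, -0.0266, 0.0086]
eef_rot: [0.997, -0.072, 0.001, 0.0]
ft_force: [-0.1, 0.6, -0.2]
width: 0.0173
grip_force: 20.0
```

```bash
python3 - <<'E'
from h import *
st(); snap("wrist","w3"); snap("top"); find(["pin","tray"],"top"); find(["tray"],"wrist")
E
```

```text
t 8.27 tcp [ 0.6924 -0.0266  0.0086] yaw_y -98.3 z [ 0.001 -0.    -1.   ] w 0.0173 gf 20.0 F [-0.1  0.6 -0.2] q [ 0.3   0.7  -0.47  1.44  0.34  1.07 -1.95]
pin top 0.67 [ 0.4138 -0.0336  0.0097]
pin top 0.53 [ 0.649  -0.0184  0.0229]
tray top 0.96 [ 0.3205  0.1409 -0.0007]
tray top 0.56 [ 6.565e-01 -1.960e-02 -3.000e-04]
tray wrist 0.98 [ 0.6565 -0.0241  0.0034]
```

View pics/w3.png

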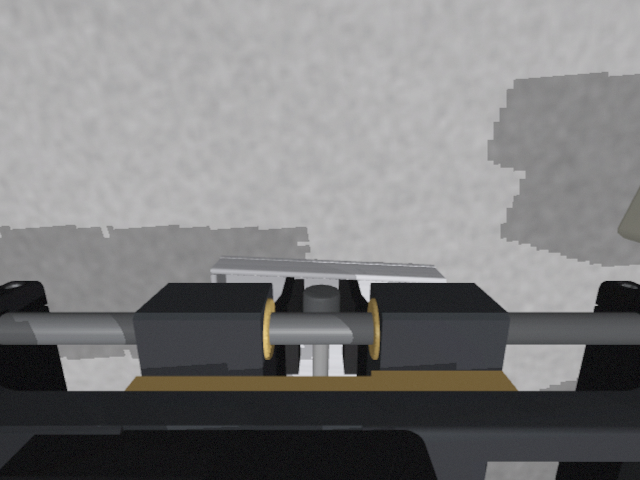

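The head is inside the tray, with the far wall visible at row 265. I'll release, lift, and travel above the lid handle.

Request:
arm_command(
  xyz=[
    [0, 0, 0],
    [0, 0, 0],
    [0, 0, 0],
    [0, 0, 0],
    [0, 0, 0.03],
    [0, 0, 0.07],
    [0, 0, 0.11],
    [0, 0, 0.15],
    [0, 0, 0.19],
    [0, 0, 0.23],
    [-0.026, -0.03, 0.24],
    [-0.052, -0.06, 0.24],
    [-0.078, -0.09, 0.24],
    [-0.104, -0.12, 0.24],
    [-0.13, -0.15, 0.24],
    [-0.1654, -0.1914, 0.24],
    [-0.1654, -0.1914, 0.24],
    [-0.1654, -0.1914, 0.24],
    [-0.1654, -0.1914, 0.24],
  ],
  rot=[
    [0, 0, 0],
    [0, 0, 0],
    [0, 0, 0],
    [0, 0, 0],
    [0, 0, 0],
    [0, 0, 0],
    [0, 0, 0],
    [0, 0, 0],
    [0, 0, 0],
    [0, 0, 0],
    [0, 0, 0.1],
    [0, 0, 0.2],
    [0, 0, 0.3],
    [0, 0, 0.35],
    [0, 0, 0.35],
    [0, 0, 0.35],
    [0, 0, 0.35],
    [0, 0, 0.35],
    [0, 0, 0.35],
  ],
  grip=0.45,
)

```text
time: 10.1
ee_pos: [0.5261, -0.2186, 0.2479]
eef_rot: [0.995, 0.102, 0.0, 0.0]
ft_force: [0.9, 1.0, 0.8]
width: 0.0391
grip_force: 0.0
```

```bash
python3 - <<'E'
from h import *
st(); a=snap("wrist"); b=snap("scene"); c=snap("top"); find(["pin","tray"],"scene"); find(["pin","tray"],"top"); find(["lid_handle","lid_hinge","staple"],"wrist");find(["lid_handle"],"wrist","look_for")
cv2.imwrite("pics/m4.png",np.hstack([cv2.resize(b[200:330,190:320],(390,390)),cv2.resize(a,(400,300)) if 0 else cv2.resize(a,(400,390))])[:,:,::-1])
E
```

```text
t 10.1 tcp [ 0.5261 -0.2186  0.2479] yaw_y -78.3 z [ 0. -0. -1.] w 0.0391 gf 0.0 F [0.9 1.  0.8] q [ 0.76  0.24 -0.53  1.55  0.12  1.38 -1.14]
pin scene 0.76 [ 0.6451 -0.0232  0.0082]
pin scene 0.71 [ 0.4187 -0.034   0.0053]
pin scene 0.69 [ 0.2634 -0.2222  0.0076]
tray scene 0.97 [0.3212 0.1343 0.0022]
tray scene 0.8 [ 0.6554 -0.0247  0.    ]
pin top 0.69 [ 0.2634 -0.2181  0.0088]
pin top 0.63 [ 0.4146 -0.0322  0.0086]
pin top 0.46 [ 0.6517 -0.0203  0.0085]
tray top 0.62 [ 0.656  -0.0219  0.0036]
tray top 0.33 [0.5358 0.2991 0.0496]
lid_handle wrist 0.74 [ 0.5278 -0.2158  0.1636]
lid_handle wrist 0.96 [ 0.532  -0.2546  0.1259]
lid_handle wrist 0.64 [ 0.5304 -0.2553  0.1315]
```

View pics/m4.png

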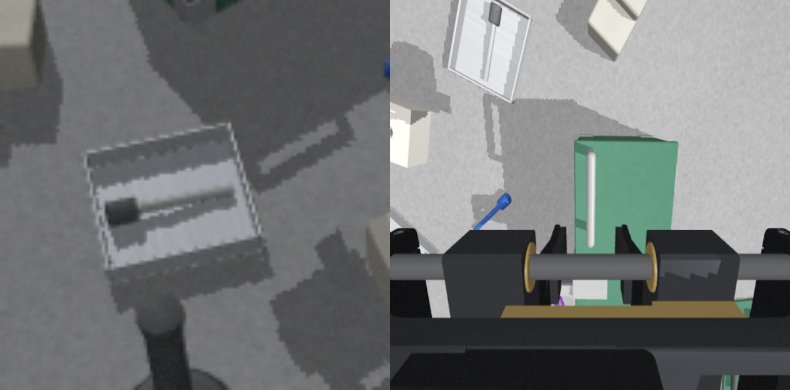

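The pin lies in the tray, and the bar is centred between the fingers. Next I'll descend onto the handle.

Request:
arm_command(
  xyz=[
    [0, 0.001, -0.03],
    [0, 0.001, -0.06],
    [0, 0.001, -0.085],
    [0, 0.001, -0.1],
    [0, 0.001, -0.1],
    [0, 0.001, -0.1],
  ],
  rot=[
    [0, 0, 0],
    [0, 0, 0],
    [0, 0, 0],
    [0, 0, 0],
    [0, 0, 0],
    [0, 0, 0],
  ],
)

```text
time: 11.15
ee_pos: [0.5262, -0.2169, 0.1475]
eef_rot: [0.995, 0.103, -0.0, -0.0]
ft_force: [0.6, -1.1, 0.2]
width: 0.0391
grip_force: 0.0
```

Request:
arm_command(
  xyz=[
    [0, 0, 0],
    [0, 0, 0],
    [0, 0, 0],
    [0, 0, 0],
    [0.001, -0.0047, 0.0108],
    [0.0022, -0.0105, 0.021],
    [0.0036, -0.0173, 0.0306],
    [0.0051, -0.0249, 0.0394],
    [0.0069, -0.0334, 0.0475],
    [0.0088, -0.0426, 0.0546],
    [0.0108, -0.0524, 0.0607],
    [0.013, -0.0629, 0.0658],
    [0.0152, -0.0737, 0.0699],
    [0.0175, -0.0849, 0.0728],
    [0.0199, -0.0964, 0.0745],
    [0.0223, -0.1079, 0.0751],
    [0.0247, -0.1194, 0.0745],
    [0.027, -0.1309, 0.0727],
    [0.0294, -0.1421, 0.0698],
    [0.0316, -0.1529, 0.0657],
  ],
  rot=[
    [0, 0, 0],
    [0, 0, 0],
    [0, 0, 0],
    [0, 0, 0],
    [0, 0, 0],
    [0, 0, 0],
    [0, 0, 0],
    [0, 0, 0],
    [0, 0, 0],
    [0, 0, 0],
    [0, 0, 0],
    [0, 0, 0],
    [0, 0, 0],
    [0, 0, 0],
    [0, 0, 0],
    [0, 0, 0],
    [0, 0, 0],
    [0, 0, 0],
    [0, 0, 0],
    [0, 0, 0],
  ],
  grip=0,
  squeeze=20,
)

```text
time: 12.82
ee_pos: [0.5606, -0.3706, 0.2179]
eef_rot: [0.995, 0.103, 0.004, 0.002]
ft_force: [4.2, 2.9, 9.2]
width: 0.0092
grip_force: 20.0
```

```bash
python3 - <<'E'
from h import *
st(); snap("top","t5");find(["lid_handle","block_top","chisel_point","chisel_flat","chisel_claw","chisel_round","tray","stand"],"top")
E
```

```text
t 12.82 tcp [ 0.5606 -0.3706  0.2179] yaw_y -78.2 z [ 0.007 -0.003 -1.   ] w 0.0092 gf 20.0 F [4.2 2.9 9.2] q [ 0.83  0.47 -0.45  1.32  0.2   1.39 -0.97]
lid_handle top 0.59 [ 0.4838 -0.2698  0.0483]
lid_handle top 0.4 [0.7224 0.1785 0.0042]
block_top top 0.86 [ 0.4836 -0.2759  0.0497]
block_top top 0.21 [ 0.6594 -0.0227  0.    ]
chisel_point top 0.44 [ 0.5065 -0.2658  0.0078]
chisel_flat top 0.5 [ 0.4618 -0.276   0.0077]
chisel_claw top 0.54 [ 5.310e-01  4.932e-01 -4.000e-04]
chisel_round top 0.51 [ 0.5515 -0.2626  0.0075]
tray top 0.86 [ 0.6599 -0.0194  0.0008]
stand top 0.72 [0.5245 0.2139 0.0022]
```

View pics/t5.png

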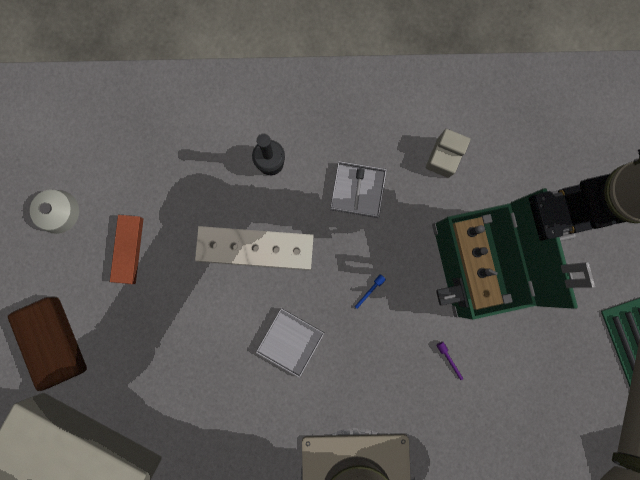

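The lid is open. The block shows three chisels, at about (475,231), (480,251) and (487,272), with the fourth hole (486,294) empty. The pin is in the tray. I'll release the handle, rise and turn 90° above the chest.

Request:
arm_command(
  xyz=[
    [0, 0, 0],
    [0, 0, 0],
    [0, 0, 0],
    [0, 0, 0.03],
    [0, 0, 0.07],
    [0, 0, 0.11],
    [0, 0, 0.116],
    [-0.01, 0.02, 0.116],
    [-0.02, 0.04, 0.116],
    [-0.03, 0.06, 0.116],
    [-0.04, 0.08, 0.116],
    [-0.053, 0.1025, 0.116],
    [-0.053, 0.1025, 0.116],
    [-0.053, 0.1025, 0.116],
    [-0.053, 0.1025, 0.116],
    [-0.053, 0.1025, 0.116],
    [-0.053, 0.1025, 0.116],
    [-0.053, 0.1025, 0.116],
    [-0.053, 0.1025, 0.116],
    [-0.053, 0.1025, 0.116],
  ],
  rot=[
    [0, 0, 0],
    [0, 0, 0],
    [0, 0, 0],
    [0, 0, 0],
    [0, 0, 0],
    [0, 0, 0],
    [0, 0, 0.12],
    [0, 0, 0.24],
    [0, 0, 0.36],
    [0, 0, 0.48],
    [0, 0, 0.6],
    [0, 0, 0.72],
    [0, 0, 0.84],
    [0, 0, 0.96],
    [0, 0, 1.08],
    [0, 0, 1.2],
    [0, 0, 1.32],
    [0, 0, 1.44],
    [0, 0, 1.571],
    [0, 0, 1.571],
  ],
  grip=0.45,
)

```text
time: 14.93
ee_pos: [0.5046, -0.2674, 0.3293]
eef_rot: [0.628, 0.778, -0.0, -0.0]
ft_force: [0.2, 0.1, -0.8]
width: 0.0391
grip_force: 0.0
```

```bash
python3 - <<'E'
from h import *
st(); snap("wrist","w6");C=["chisel_point","chisel_flat","chisel_claw","chisel_round"]
find(C+["block_top","lid_hinge","staple"],"wrist"); find(C,"wrist","look_for")
E
```

```text
t 14.93 tcp [ 0.5046 -0.2674  0.3293] yaw_y 12.1 z [-0.001  0.    -1.   ] w 0.0391 gf 0.0 F [ 0.2  0.1 -0.8] q [ 0.98  0.25 -0.7   1.4   0.16  1.55  0.51]
chisel_point wrist 0.8 [ 0.5075 -0.2729  0.0106]
chisel_round wrist 0.85 [ 0.5497 -0.2654  0.014 ]
chisel_round wrist 0.46 [ 0.6487 -0.0284  0.0109]
block_top wrist 0.71 [ 0.4849 -0.2698  0.0485]
block_top wrist 0.37 [ 0.5504 -0.2638  0.0179]
lid_hinge wrist 0.76 [ 0.4947 -0.335   0.1184]
staple wrist 0.71 [ 0.4172 -0.1781  0.1318]
chisel_point wrist 0.53 [ 0.5062 -0.2729  0.0972]
chisel_flat wrist 0.86 [ 0.4598 -0.2782  0.0943]
chisel_flat wrist 0.46 [ 0.5193 -0.3436  0.1755]
chisel_claw wrist 0.75 [ 0.4842 -0.2978  0.0838]
chisel_round wrist 0.6 [ 0.5475 -0.2605  0.0997]
```

View pics/w6.png

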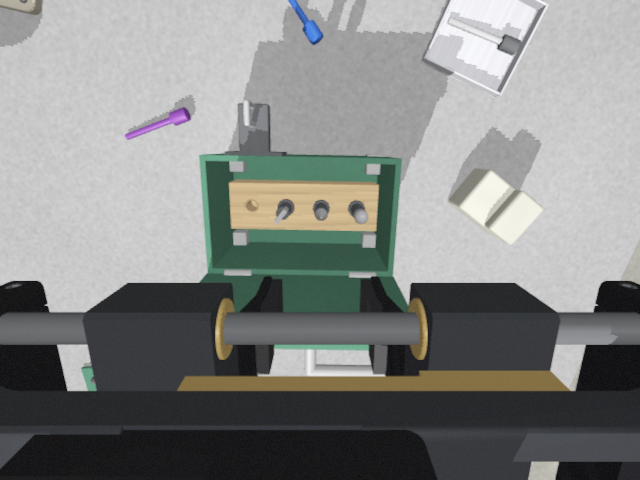

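The chisels' dark collars sit around row 207 and their tops around (278,219), (321,214) and (362,216). The empty hole is at (252,205). I'll back-project these and crop for a closer look.

```bash
python3 - <<'E'
from h import *
im=cv2.imread("pics/w6.png");cv2.imwrite("pics/w6c.png",cv2.resize(im[170:240,225:385],None,fx=5,fy=5,interpolation=cv2.INTER_CUBIC))
print("hole",ray("wrist",252,205,.048).round(4))
for u,v in[(279,219),(321,215),(362,217)]: print(ray("wrist",u,v,.114).round(4))
m=r.camera_model("wrist");T=np.array(m["T"])
def proj(p):
    c=np.linalg.inv(T)@np.r_[p,1];return (m["cx"]+m["fx"]*c[0]/-c[2],m["cy"]-m["fy"]*c[1]/-c[2])
c=np.array([.483,-.273]);y=np.array([.979,.2023])
for k in(-67.5,-22.5,22.5,67.5):
    p=c+y*k/1e3; print(k,p.round(4),np.round(proj([*p,.048]),1),np.round(proj([*p,.056]),1),np.round(proj([*p,.116]),1))
E
```

```text
hole [ 0.4186 -0.2853  0.048 ]
[ 0.4611 -0.2816  0.114 ]
[ 0.5058 -0.2677  0.114 ]
[ 0.5508 -0.2607  0.114 ]
-67.5 [ 0.4169 -0.2867] [250.5 205.7] [249.3 206.8] [238.5 215.7]
-22.5 [ 0.461  -0.2776] [285.4 205.8] [284.8 206.8] [279.3 215.8]
22.5 [ 0.505  -0.2684] [320.2 205.8] [320.2 206.8] [320.2 215.8]
67.5 [ 0.5491 -0.2593] [355.1 205.8] [355.7 206.8] [361.  215.8]
```

View pics/w6c.png

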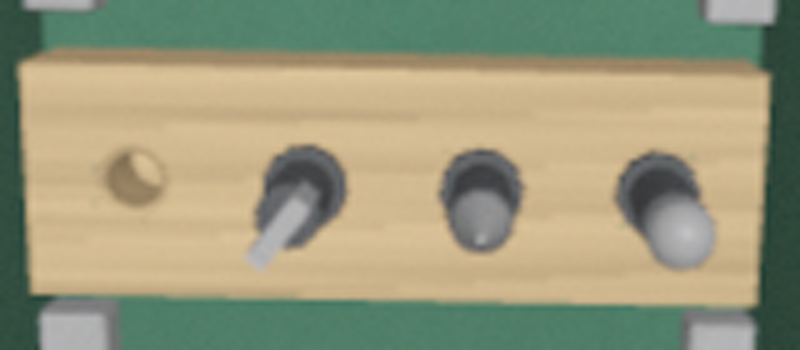

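The back-projection matches the collars to within about 1 px (shift +1.3 mm). The ball-nose chisel goes first: approach with narrow jaws closing along the row.

Request:
arm_command(
  xyz=[
    [0.0456, 0.009, 0],
    [0.0456, 0.009, 0],
    [0.0456, 0.009, -0.04],
    [0.0456, 0.009, -0.08],
    [0.0456, 0.009, -0.12],
    [0.0456, 0.009, -0.15],
    [0.0456, 0.009, -0.17],
    [0.0456, 0.009, -0.19],
    [0.0456, 0.009, -0.21],
    [0.0456, 0.009, -0.23],
    [0.0456, 0.009, -0.25],
    [0.0456, 0.009, -0.26],
    [0.0456, 0.009, -0.266],
    [0.0456, 0.009, -0.266],
    [0.0456, 0.009, -0.266],
  ],
  rot=[
    [0, 0, 0],
    [0, 0, 0],
    [0, 0, 0],
    [0, 0, 0],
    [0, 0, 0],
    [0, 0, 0],
    [0, 0, 0],
    [0, 0, 0],
    [0, 0, 0],
    [0, 0, 0],
    [0, 0, 0],
    [0, 0, 0],
    [0, 0, 0],
    [0, 0, 0],
    [0, 0, 0],
  ],
  grip=0.33,
)

```text
time: 16.78
ee_pos: [0.5484, -0.259, 0.0623]
eef_rot: [0.631, 0.776, -0.001, -0.002]
ft_force: [-6.3, -0.3, -3.7]
width: 0.0284
grip_force: 3.1
```

```bash
python3 - <<'E'
from h import *
st(); snap("wrist","w7")
E
```

```text
t 16.78 tcp [ 0.5484 -0.259   0.0623] yaw_y 11.7 z [-0.005  0.    -1.   ] w 0.0284 gf 3.1 F [-6.3 -0.3 -3.7] q [ 0.87  0.52 -0.65  1.65  0.34  1.09  0.33]
```

View pics/w7.png

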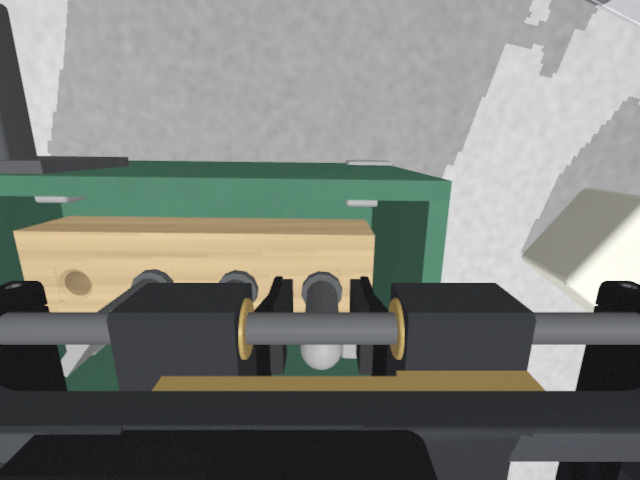

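There is light contact between the right finger and the chest's end wall, and the ball nose is centred at (321,350). Closing relieves it. I'll grip, lift out and carry to just short of the stand.

Request:
arm_command(
  xyz=[
    [-0.001, 0, 0],
    [-0.001, 0, 0],
    [-0.001, 0, 0],
    [-0.001, 0, 0],
    [-0.001, 0, 0.02],
    [-0.001, 0, 0.05],
    [-0.001, 0, 0.09],
    [-0.001, 0, 0.13],
    [-0.001, 0, 0.17],
    [-0.001, 0.02, 0.19],
    [-0.005, 0.06, 0.19],
    [-0.01, 0.1, 0.19],
    [-0.015, 0.14, 0.19],
    [-0.02, 0.18, 0.19],
    [-0.025, 0.22, 0.19],
    [-0.025, 0.26, 0.19],
    [-0.025, 0.3, 0.19],
    [-0.025, 0.339, 0.19],
    [-0.025, 0.339, 0.19],
    [-0.025, 0.339, 0.19],
  ],
  rot=[
    [0, 0, 0],
    [0, 0, 0],
    [0, 0, 0],
    [0, 0, 0],
    [0, 0, 0],
    [0, 0, 0],
    [0, 0, 0],
    [0, 0, 0],
    [0, 0, 0],
    [0, 0, -0.05],
    [0, 0, -0.1],
    [0, 0, -0.15],
    [0, 0, -0.2],
    [0, 0, -0.25],
    [0, 0, -0.314],
    [0, 0, -0.314],
    [0, 0, -0.314],
    [0, 0, -0.314],
    [0, 0, -0.314],
    [0, 0, -0.314],
  ],
  grip=0,
  squeeze=30,
)

```text
time: 18.5
ee_pos: [0.5252, 0.0839, 0.2537]
eef_rot: [0.742, 0.67, 0.001, 0.0]
ft_force: [0.0, -1.6, -0.6]
width: 0.0151
grip_force: 30.0
```

```bash
cat >> h.py <<'E'
def holes(cam,im,z=.046):
    # dark blobs inside the white stand
    m=r.camera_model(cam);g=cv2.cvtColor(im,cv2.COLOR_RGB2GRAY)
    d=[(o["conf"],o["at"]) for o in r.spot_point("stand",cam)];print("stand",[(round(c,2),world(cam,a).round(4)) for c,a in d[:2]])
    d=r.look_for("stand_hole0",cam)
    return [(round(o["conf"],2),world(cam,o["at"]).round(4)) for o in d]
E
python3 - <<'E'
from h import *
st(); im=snap("wrist","w8")
find(["stand","stand_hole0","stand_hole2","chisel_round"],"wrist",n=6)
E
```

```text
t 18.5 tcp [0.5252 0.0839 0.2537] yaw_y -5.9 z [ 0.001  0.001 -1.   ] w 0.0151 gf 30.0 F [ 0.  -1.6 -0.6] q [ 0.54  0.2  -0.88  1.62  0.16  1.39 -0.46]
stand wrist 0.87 [0.5286 0.2044 0.0029]
stand_hole0 wrist 0.95 [0.5261 0.2043 0.0472]
stand_hole0 wrist 0.94 [0.5184 0.1133 0.046 ]
stand_hole0 wrist 0.64 [0.5241 0.16   0.0457]
stand_hole2 wrist 0.95 [0.5262 0.2041 0.0472]
stand_hole2 wrist 0.94 [0.5185 0.113  0.046 ]
stand_hole2 wrist 0.64 [0.5242 0.1598 0.0456]
chisel_round wrist 0.79 [0.5282 0.0752 0.2048]
```

View pics/w8.png

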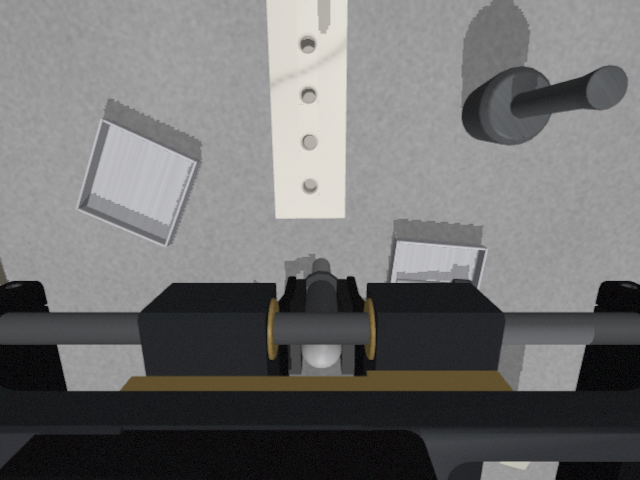

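The wrist view shows stand holes at about (310,186), (309,142), (308,96) and (307,44), with the held chisel's shank end near (321,262). I'll compute hole positions relative to the held chisel's foot.

```bash
cat >> h.py <<'E'
def blobs(im,pts,rad=11):
    g=cv2.cvtColor(im,cv2.COLOR_RGB2GRAY).astype(float);out=[]
    for u,v in pts:
        for _ in range(3):
            ui,vi=int(round(u)),int(round(v));p=g[vi-rad:vi+rad+1,ui-rad:ui+rad+1]
            w=np.clip(np.median(np.r_[p[0],p[-1],p[:,0],p[:,-1]])-12-p,0,None)>0
            yy,xx=np.mgrid[vi-rad:vi+rad+1,ui-rad:ui+rad+1];u,v=(xx[w].mean(),yy[w].mean())
        out.append((u,v,int(w.sum())))
    return out
def fitstand(cam,im,pts,idx):
    b=blobs(im,pts);W=[ray(cam,u,v,.046)[:2] for u,v,_ in b]
    t,y,res=rigid([[0,k*.045] for k in idx],W)
    print("px",np.round(b,1).tolist(),"W",np.round(W,4).tolist());print("stand",t.round(4),"yaw",round(np.degrees(y),2),"res mm",(res*1e3).round(1).tolist())
    for k in(-2,-1,0,1,2): print(k,(t+.045*k*np.array([-np.sin(y),np.cos(y)])).round(4))
E
python3 - <<'E'
from h import *
im=cv2.imread("pics/w8.png")[:,:,::-1].copy()
fitstand("wrist",im,[(310,186),(309.5,142),(308.5,96),(307.5,44)],[-2,-1,0,1])
z=r.read_state()["ee_pos"][2]-.053
for v in(258,262,266): print(ray("wrist",321,v,z).round(4))
snap("top");find(["stand","stand_hole0","tray"],"top",n=5);
im=snap("wrist");
print(r.camera_model("wrist")["T"])
E
```

```text
px [[309.4, 186.2, 226.0], [308.6, 141.8, 247.0], [307.9, 94.6, 275.0], [307.2, 43.7, 298.0]] W [[0.5182, 0.1125], [0.5228, 0.1574], [0.5275, 0.2021], [0.5323, 0.2469]]
stand [0.5275 0.2021] yaw -5.99 res mm [[0.1, -0.1], [-0.1, 0.1], [-0.1, -0.0], [0.1, 0.1]]
-2 [0.5182 0.1126]
-1 [0.5228 0.1573]
0 [0.5275 0.2021]
1 [0.5322 0.2469]
2 [0.5369 0.2916]
[0.5269 0.0812 0.2002]
[0.5266 0.0785 0.2002]
[0.5263 0.0757 0.2002]
stand top 0.64 [0.5282 0.2126 0.0044]
stand_hole0 top 0.8 [0.5219 0.1652 0.0447]
stand_hole0 top 0.74 [0.529  0.2075 0.0472]
stand_hole0 top 0.73 [0.5327 0.2985 0.0468]
stand_hole0 top 0.65 [0.5177 0.1187 0.0468]
stand_hole0 top 0.63 [0.5311 0.2547 0.0455]
[[ 0.99399389  0.1057931   0.02799928  0.5341176 ]
 [-0.10942906  0.95806554  0.26483147  0.151481  ]
 [ 0.0011922  -0.2663048   0.96388813  0.41631009]
 [ 0.          0.          0.          1.        ]]
```

```bash
python3 - <<'E'
from h import *
im=snap("top");fitstand("top",im,[(297,251),(276,250),(255,248),(234,246),(213,244)],[-2,-1,0,1,2])
im=snap("scene");fitstand("scene",im,[(334,281),(343,298),(352.5,316),(362,335),(372,355)],[-2,-1,0,1,2])
im=snap("wrist");cv2.imwrite("pics/w9c.png",cv2.resize(im[240:390,230:410],None,fx=4,fy=4,interpolation=cv2.INTER_CUBIC)[:,:,::-1])
s=r.read_state();z=s["ee_pos"][2]
m=r.camera_model("wrist");T=np.array(m["T"])
def proj(p):
    c=np.linalg.inv(T)@np.r_[p,1];return np.round((m["cx"]+m["fx"]*c[0]/-c[2],m["cy"]-m["fy"]*c[1]/-c[2]),1)
x,y=s["ee_pos"][:2]
for n,h in(("foot",-.053),("collar",-.01),("ball c",.045),("tip",.0)): print(n,proj([x,y,z+h]),proj([x,y-.005,z+h]))
E
```

```text
px [[301.8, 248.9, 141.0], [285.9, 243.5, 146.0], [249.1, 247.8, 116.0], [234.1, 241.5, 166.0], [207.7, 236.9, 292.0]] W [[0.5211, 0.1063], [0.5335, 0.1406], [0.5259, 0.2201], [0.5403, 0.2523], [0.5513, 0.3093]]
stand [0.5344 0.2057] yaw -7.39 res mm [[-1.7, -10.2], [4.9, -20.5], [-8.6, 14.4], [0.1, 2.0], [5.3, 14.4]]
-2 [0.5229 0.1165]
-1 [0.5286 0.1611]
0 [0.5344 0.2057]
1 [0.5402 0.2503]
2 [0.546 0.295]
px [[334.7, 280.9, 54.0], [343.2, 297.8, 58.0], [355.3, 319.5, 124.0], [357.8, 336.5, 157.0], [367.7, 360.3, 334.0]] W [[0.5164, 0.1177], [0.521, 0.1622], [0.5241, 0.217], [0.5382, 0.2518], [0.5465, 0.3031]]
stand [0.5292 0.2104] yaw -9.53 res mm [[2.1, -3.9], [-0.8, -3.8], [-5.1, 6.6], [1.5, -2.9], [2.3, 4.0]]
-2 [0.5143 0.1216]
-1 [0.5218 0.166 ]
0 [0.5292 0.2104]
1 [0.5367 0.2547]
2 [0.5441 0.2991]
foot [319.7 261.1] [320.5 268.3]
collar [319.5 286.4] [320.5 295. ]
ball c [319.  341.9] [320.4 353.3]
tip [319.4 294. ] [320.5 303. ]
```

View pics/w9c.png

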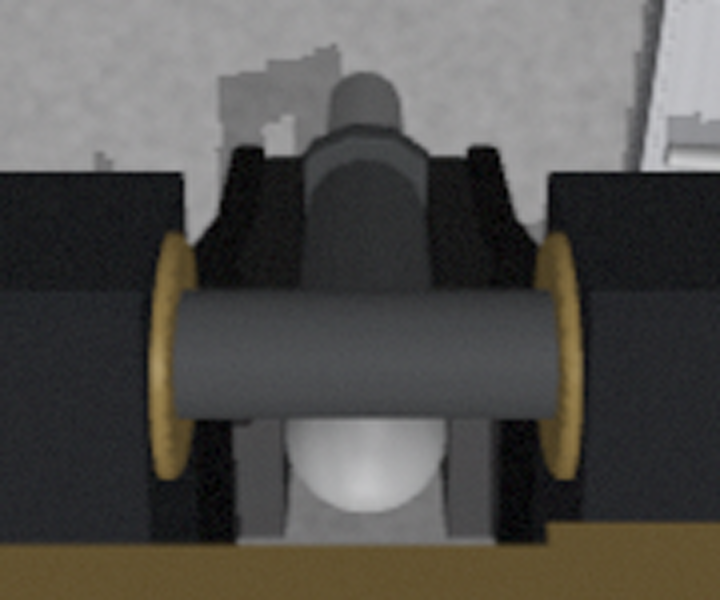

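Because of small wrist-camera bias, I'll measure at matching depth: lower until the foot is about 14 mm above the stand top and about 28 mm short of the nearest hole, then look.

Request:
arm_command(
  xyz=[
    [-0.011, 0.0116, -0.03],
    [-0.011, 0.0116, -0.06],
    [-0.011, 0.0116, -0.09],
    [-0.011, 0.0116, -0.115],
    [-0.011, 0.0116, -0.13],
    [-0.011, 0.0116, -0.14],
    [-0.011, 0.0116, -0.14],
    [-0.011, 0.0116, -0.14],
  ],
  rot=[
    [0, 0, 0],
    [0, 0, 0],
    [0, 0, 0],
    [0, 0, 0],
    [0, 0, 0],
    [0, 0, 0],
    [0, 0, 0],
    [0, 0, 0],
  ],
)

```text
time: 19.82
ee_pos: [0.5148, 0.0924, 0.1137]
eef_rot: [0.744, 0.668, 0.0, -0.0]
ft_force: [-0.1, -0.2, -1.2]
width: 0.0153
grip_force: 30.0
```

```bash
python3 - <<'E'
from h import *
st(); im=snap("wrist","w10");cv2.imwrite("pics/w10c.png",cv2.resize(im[130:290,230:410],None,fx=4,fy=3.75,interpolation=cv2.INTER_CUBIC)[:,:,::-1])
E
```

```text
t 19.82 tcp [0.5148 0.0924 0.1137] yaw_y -6.2 z [ 0.  0. -1.] w 0.0153 gf 30.0 F [-0.1 -0.2 -1.2] q [ 0.48  0.31 -0.85  1.83  0.26  1.12 -0.57]
```

View pics/w10c.png

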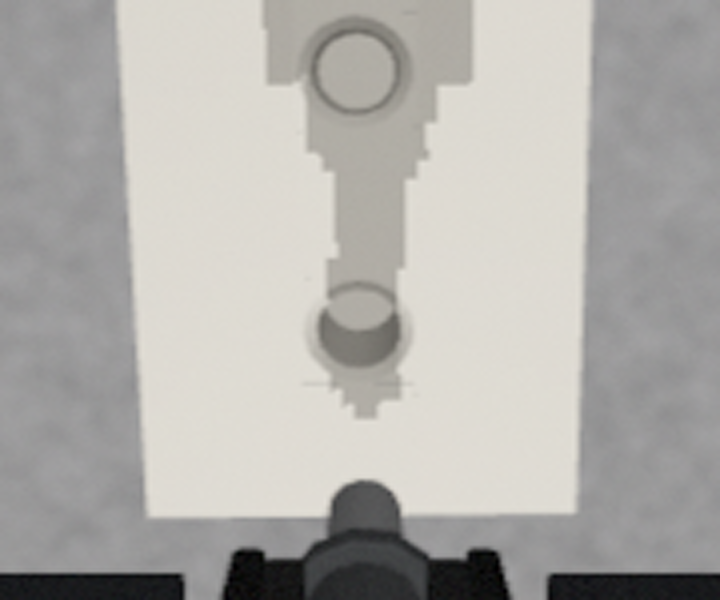

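I've used all 14 picture views, so everything from here is numeric. In this crop the hole mouth is at (319.9,217.3), the next hole at (318.9,149.2), and the shank foot's centre at about (321.4,266.4).

```bash
python3 - <<'E'
from h import *
z=r.read_state()["ee_pos"][2]-.053
h0=ray("wrist",319.9,217.3,.046);h1=ray("wrist",318.9,149.2,.046);f=ray("wrist",321.4,266.4,z)
print(h0,h1,np.linalg.norm(h1-h0),np.degrees(np.arctan2(*(h0-h1)[:2])),f,"move",h0-f)
E
```

```text
[0.51831022 0.11849415 0.046     ] [0.52254607 0.16288652 0.046     ] 0.04459400350658366 -174.54943187358373 [0.51603533 0.08870034 0.0612957 ] move [ 0.00227489  0.02979381 -0.0152957 ]
```

Request:
arm_command(
  xyz=[
    [0.0023, 0.0298, 0],
    [0.0023, 0.0298, 0],
    [0.0023, 0.0298, 0],
    [0.0023, 0.0298, -0.008],
    [0.0023, 0.0298, -0.016],
    [0.0023, 0.0298, -0.022],
    [0.0023, 0.0298, -0.027],
    [0.0023, 0.0298, -0.027],
    [0.0023, 0.0298, -0.027],
  ],
  rot=[
    [0, 0, 0],
    [0, 0, 0],
    [0, 0, 0],
    [0, 0, 0],
    [0, 0, 0],
    [0, 0, 0],
    [0, 0, 0],
    [0, 0, 0],
    [0, 0, 0],
  ],
)

```text
time: 20.62
ee_pos: [0.5166, 0.1218, 0.0859]
eef_rot: [0.744, 0.668, -0.0, -0.0]
ft_force: [-0.6, -0.1, -1.7]
width: 0.0151
grip_force: 30.0
```

```bash
python3 - <<'E'
from h import *
st();snap("wrist");st()
E
```

```text
t 20.62 tcp [0.5166 0.1218 0.0859] yaw_y -6.2 z [-0.001  0.    -1.   ] w 0.0151 gf 30.0 F [-0.6 -0.1 -1.7] q [ 0.41  0.37 -0.84  1.83  0.31  1.08 -0.66]
t 20.67 tcp [0.5169 0.122  0.0862] yaw_y -6.2 z [-0.  0. -1.] w 0.0153 gf 30.0 F [-0.1  0.2 -1.5] q [ 0.41  0.37 -0.85  1.83  0.31  1.08 -0.66]
```

It slid into the hole with no contact force. Lower home, then release and rise.

Request:
arm_command(
  xyz=[
    [0, 0, -0.008],
    [0, 0, -0.016],
    [0, 0, -0.021],
    [0, 0, -0.0245],
    [0, 0, -0.0245],
    [0, 0, -0.0245],
  ],
  rot=[
    [0, 0, 0],
    [0, 0, 0],
    [0, 0, 0],
    [0, 0, 0],
    [0, 0, 0],
    [0, 0, 0],
  ],
)

```text
time: 21.17
ee_pos: [0.5169, 0.1222, 0.0618]
eef_rot: [0.744, 0.668, -0.0, -0.0]
ft_force: [-1.2, -0.0, 3.0]
width: 0.0151
grip_force: 30.0
```

Request:
arm_command(
  xyz=[
    [0, 0, 0],
    [0, 0, 0],
    [0, 0, 0],
    [0, 0, 0.02],
    [0, 0, 0.05],
    [0, 0, 0.09],
    [0, 0, 0.13],
    [0, 0, 0.17],
    [0, 0, 0.19],
    [0, 0, 0.19],
    [0, 0, 0.19],
  ],
  rot=[
    [0, 0, 0],
    [0, 0, 0],
    [0, 0, 0],
    [0, 0, 0],
    [0, 0, 0],
    [0, 0, 0],
    [0, 0, 0],
    [0, 0, 0],
    [0, 0, 0],
    [0, 0, 0],
    [0, 0, 0],
  ],
  grip=0.45,
)

```text
time: 22.08
ee_pos: [0.5174, 0.1221, 0.2526]
eef_rot: [0.744, 0.668, 0.001, 0.001]
ft_force: [0.8, 0.4, -0.8]
width: 0.0391
grip_force: 0.0
```

```bash
python3 - <<'E'
from h import *
st()
for c in("wrist","scene","top"): snap(c); print(c); find(["chisel_round","stand"],c); 
find(["stand_hole0"],"wrist",n=5); print([np.round((d["at"]),3).tolist()+[round(d["conf"],2)] for d in r.spot_point("chisel_round","scene")])
E
```

```text
t 22.08 tcp [0.5174 0.1221 0.2526] yaw_y -6.2 z [ 0.002 -0.    -1.   ] w 0.0391 gf 0.0 F [ 0.8  0.4 -0.8] q [ 0.48  0.21 -0.9   1.63  0.17  1.39 -0.55]
wrist
chisel_round wrist 0.87 [0.5159 0.1176 0.0126]
stand wrist 0.67 [ 0.5277  0.2073 -0.0008]
scene
chisel_round scene 0.78 [0.5167 0.1175 0.0072]
stand scene 0.56 [0.5223 0.2053 0.0027]
stand scene 0.5 [0.7258 0.1717 0.0053]
top
stand top 0.37 [0.5315 0.4961 0.0039]
stand_hole0 wrist 0.89 [0.5279 0.2956 0.0482]
stand_hole0 wrist 0.62 [0.5168 0.1624 0.0489]
stand_hole0 wrist 0.62 [0.5263 0.2494 0.0439]
stand_hole0 wrist 0.59 [0.5138 0.1202 0.047 ]
stand_hole0 wrist 0.55 [0.5245 0.2103 0.0447]
[[0.018, -0.114, -1.137, 0.78]]
```

Round is home (foot z≈8 mm, 3 N bottom contact). It was held 4.5 mm off-centre in the pads, so the next pick shifts by −4 mm across the row. Next is the point chisel.

Request:
arm_command(
  xyz=[
    [-0.001, -0.04, 0.01],
    [-0.002, -0.08, 0.01],
    [-0.003, -0.12, 0.01],
    [-0.004, -0.16, 0.01],
    [-0.005, -0.2, 0.01],
    [-0.006, -0.24, 0.01],
    [-0.007, -0.28, 0.01],
    [-0.008, -0.32, 0.01],
    [-0.009, -0.36, 0],
    [-0.01, -0.394, 0],
    [-0.01, -0.394, 0],
    [-0.01, -0.394, -0.03],
    [-0.01, -0.394, -0.06],
    [-0.01, -0.394, -0.09],
    [-0.01, -0.394, -0.12],
    [-0.01, -0.394, -0.14],
    [-0.01, -0.394, -0.16],
    [-0.01, -0.394, -0.175],
    [-0.01, -0.394, -0.188],
    [-0.01, -0.394, -0.188],
  ],
  rot=[
    [0, 0, 0.04],
    [0, 0, 0.08],
    [0, 0, 0.12],
    [0, 0, 0.16],
    [0, 0, 0.2],
    [0, 0, 0.24],
    [0, 0, 0.28],
    [0, 0, 0.317],
    [0, 0, 0.317],
    [0, 0, 0.317],
    [0, 0, 0.317],
    [0, 0, 0.317],
    [0, 0, 0.317],
    [0, 0, 0.317],
    [0, 0, 0.317],
    [0, 0, 0.317],
    [0, 0, 0.317],
    [0, 0, 0.317],
    [0, 0, 0.317],
    [0, 0, 0.317],
  ],
  grip=0.32,
)

```text
time: 24.3
ee_pos: [0.5055, -0.2712, 0.0613]
eef_rot: [0.629, 0.777, -0.0, -0.002]
ft_force: [-0.5, 0.5, -0.6]
width: 0.0281
grip_force: 0.0
```

Request:
arm_command(
  xyz=[
    [0, 0, 0],
    [0, 0, 0],
    [0, 0, 0],
    [0, 0, 0],
    [0, 0, 0],
    [0, 0, 0],
  ],
  rot=[
    [0, 0, 0],
    [0, 0, 0],
    [0, 0, 0],
    [0, 0, 0],
    [0, 0, 0],
    [0, 0, 0],
  ],
  grip=0,
  squeeze=30,
)

```text
time: 24.8
ee_pos: [0.5075, -0.2724, 0.0648]
eef_rot: [0.63, 0.777, 0.0, 0.001]
ft_force: [-0.3, -0.9, 6.0]
width: 0.0151
grip_force: 29.8
```

Request:
arm_command(
  xyz=[
    [0, 0, 0.02],
    [0, 0, 0.05],
    [0, 0, 0.09],
    [0, 0, 0.13],
    [0, 0, 0.17],
    [0.002, 0.02, 0.19],
    [0.004, 0.06, 0.19],
    [0.006, 0.1, 0.19],
    [0.008, 0.14, 0.19],
    [0.01, 0.18, 0.19],
    [0.012, 0.22, 0.19],
    [0.014, 0.26, 0.19],
    [0.016, 0.3, 0.19],
    [0.018, 0.335, 0.19],
    [0.018, 0.352, 0.19],
    [0.018, 0.352, 0.19],
    [0.018, 0.352, 0.19],
    [0.018, 0.352, 0.19],
    [0.018, 0.352, 0.19],
    [0.018, 0.352, 0.19],
  ],
  rot=[
    [0, 0, 0],
    [0, 0, 0],
    [0, 0, 0],
    [0, 0, 0],
    [0, 0, 0],
    [0, 0, -0.05],
    [0, 0, -0.1],
    [0, 0, -0.15],
    [0, 0, -0.2],
    [0, 0, -0.25],
    [0, 0, -0.29],
    [0, 0, -0.317],
    [0, 0, -0.317],
    [0, 0, -0.317],
    [0, 0, -0.317],
    [0, 0, -0.317],
    [0, 0, -0.317],
    [0, 0, -0.317],
    [0, 0, -0.317],
    [0, 0, -0.317],
  ],
)

```text
time: 26.47
ee_pos: [0.525, 0.0786, 0.2537]
eef_rot: [0.745, 0.667, -0.0, 0.0]
ft_force: [-0.3, -0.2, -1.0]
width: 0.0153
grip_force: 29.8
```

```bash
cat >> h.py <<'E'
def foot(im,u0=321,top=235,bot=268,thr=120):
    g=cv2.cvtColor(im,cv2.COLOR_RGB2GRAY)[top:bot,u0-16:u0+17]
    n=(g<thr).sum(1);rows=np.where((n>=6)&(n<=22))[0];v=top+rows[0];w=g[rows[0]+2:rows[0]+7]<thr
    return round(u0-16+np.mean(np.where(w)[1]),1),v,n.tolist()
E
python3 - <<'E'
from h import *
print("ref",foot(cv2.imread("pics/w10.png")[:,:,::-1].copy()))
st(); im=snap("wrist","w11");st()
find(["stand","stand_hole0","chisel_round","chisel_point"],"wrist",n=5)
fitstand("wrist",im,[(308.6,141.8),(307.9,94.6),(307.2,43.7)],[-1,0,1])
try: print(foot(im))
except Exception as e: print(e)
E
```

```text
ref (np.float64(320.6), np.int64(259), [0, 0, 0, 0, 0, 0, 0, 0, 0, 0, 0, 0, 0, 0, 0, 0, 0, 0, 0, 0, 0, 0, 0, 3, 8, 12, 14, 14, 16, 16, 17, 17, 17])
t 26.47 tcp [0.525  0.0786 0.2537] yaw_y -6.3 z [-0. -0. -1.] w 0.0153 gf 29.8 F [-0.3 -0.2 -1. ] q [ 0.54  0.2  -0.87  1.63  0.15  1.39 -0.46]
t 26.52 tcp [0.525  0.0788 0.2537] yaw_y -6.3 z [ 0. -0. -1.] w 0.0152 gf 29.8 F [ 0.1  0.  -0.6] q [ 0.54  0.2  -0.87  1.63  0.15  1.39 -0.46]
stand wrist 0.57 [ 5.275e-01  2.090e-01 -3.000e-04]
stand wrist 0.47 [7.249e-01 1.777e-01 2.000e-04]
stand_hole0 wrist 0.81 [0.5185 0.1206 0.0501]
stand_hole0 wrist 0.69 [0.5278 0.2549 0.0448]
stand_hole0 wrist 0.61 [0.5253 0.2104 0.0499]
chisel_round wrist 0.55 [0.521  0.1172 0.0154]
chisel_point wrist 0.83 [0.5271 0.0802 0.2004]
chisel_point wrist 0.7 [0.5171 0.1165 0.0115]
px [[307.8, 141.7, 389.0], [306.8, 93.4, 343.0], [305.4, 37.2, 304.0]] W [[0.521, 0.158], [0.5255, 0.2038], [0.5301, 0.2532]]
stand [0.5256 0.205 ] yaw -5.44 res mm [[-0.3, -2.2], [-0.0, -1.2], [0.3, 3.4]]
-2 [0.517  0.1154]
-1 [0.5213 0.1602]
0 [0.5256 0.205 ]
1 [0.5298 0.2498]
2 [0.5341 0.2946]
(np.float64(318.2), np.int64(250), [0, 0, 0, 0, 0, 0, 0, 0, 0, 0, 0, 0, 0, 0, 1, 10, 13, 14, 17, 17, 19, 18, 19, 19, 19, 20, 23, 23, 24, 25, 27, 29, 31])
```

Shadows confuse the blob fit, but the stand is clearly unmoved. A chisel now stands in hole −2, so I'll use the middle hole for this one and approach 28 mm short at the same low height.

Request:
arm_command(
  xyz=[
    [-0.001, 0.035, 0],
    [-0.002, 0.07, 0],
    [-0.002, 0.1007, 0],
    [-0.002, 0.1007, 0],
    [-0.002, 0.1007, -0.03],
    [-0.002, 0.1007, -0.06],
    [-0.002, 0.1007, -0.09],
    [-0.002, 0.1007, -0.12],
    [-0.002, 0.1007, -0.138],
    [-0.002, 0.1007, -0.138],
    [-0.002, 0.1007, -0.138],
    [-0.002, 0.1007, -0.138],
  ],
  rot=[
    [0, 0, 0],
    [0, 0, 0],
    [0, 0, 0],
    [0, 0, 0],
    [0, 0, 0],
    [0, 0, 0],
    [0, 0, 0],
    [0, 0, 0],
    [0, 0, 0],
    [0, 0, 0],
    [0, 0, 0],
    [0, 0, 0],
  ],
)

```text
time: 27.72
ee_pos: [0.5237, 0.1811, 0.1173]
eef_rot: [0.744, 0.668, 0.001, 0.0]
ft_force: [0.3, -0.0, -1.1]
width: 0.0149
grip_force: 29.8
```

```bash
cat >> h.py <<'E'
def mouths(im,box):
    # chamfer circles by Hough on the enlarged crop
    u0,v0,u1,v1=box;g=cv2.cvtColor(im,cv2.COLOR_RGB2GRAY)[v0:v1,u0:u1];g=cv2.resize(g,None,fx=4,fy=4,interpolation=cv2.INTER_CUBIC);g=cv2.GaussianBlur(g,(0,0),2)
    c=cv2.HoughCircles(g,cv2.HOUGH_GRADIENT,1.5,60,param1=60,param2=25,minRadius=34,maxRadius=60)
    return [] if c is None else [(round(u0+a/4-.4,1),round(v0+b/4-.4,1),round(q/4,1)) for a,b,q in c[0][:4]]
E
python3 - <<'E'
from h import *
ref=cv2.imread("pics/w10.png")[:,:,::-1].copy();print("ref",mouths(ref,(280,120,360,250)))
st(); im=snap("wrist","w12");st();print(mouths(im,(280,120,360,250)),foot(im))
g=cv2.cvtColor(im,cv2.COLOR_RGB2GRAY);print(g[195:270:2,300:344:3])
E
```

```text
ref [(np.float32(318.4), np.float32(148.3), np.float32(9.7)), (np.float32(319.2), np.float32(216.5), np.float32(10.9))]
t 27.72 tcp [0.5237 0.1811 0.1173] yaw_y -6.2 z [ 0.002  0.001 -1.   ] w 0.0149 gf 29.8 F [ 0.3 -0.  -1.1] q [ 0.31  0.39 -0.88  1.75  0.33  1.16 -0.77]
t 27.77 tcp [0.5239 0.1811 0.1175] yaw_y -6.2 z [ 0.002  0.001 -1.   ] w 0.0153 gf 29.8 F [ 1.1  0.5 -0.8] q [ 0.31  0.39 -0.88  1.74  0.33  1.16 -0.77]
[(np.float32(318.0), np.float32(147.9), np.float32(9.3)), (np.float32(318.4), np.float32(215.0), np.float32(10.4))] (np.float64(319.0), np.int64(250), [0, 0, 0, 0, 0, 0, 0, 0, 0, 0, 0, 0, 0, 0, 0, 8, 11, 13, 15, 15, 17, 17, 17, 18, 18, 18, 18, 18, 19, 23, 25, 27, 29])
[[210 212 208 205 165 166 166 168 169 170 197 219 221 222 222]
 [215 213 211 197 166 167 168 168 168 178 202 218 221 222 222]
 [217 219 212 212 166 168 169 168 167 197 213 218 221 223 222]
 [218 219 212 213 168 168 168 169 168 198 215 215 222 222 222]
 [219 220 213 214 167 154 138 143 164 198 214 219 222 222 222]
 [219 220 214 212 141 144 151 147 133 193 215 218 222 222 222]
 [219 221 213 206 152 165 1
[... 1289 characters left out ...]
2 222]
 [221 221 215 194 168 160 120 147 167 169 185 219 223 222 222]
 [221 221 215 200 172  82  84  86 107 168 215 219 222 222 222]
 [220 221 216 214 114  80  84  86  85 151 215 219 222 222 222]
 [221 220 215 214  76  81  83  86  84 103 215 218 223 222 223]
 [221 222 215 212  74  82  85  86  88  83 215 219 222 221 223]
 [220 221 217 202  73  82  84  86  88  86 215 219 223 222 222]
 [222 221 217 202  73  65  47  52  65  76 205 217 221 222 222]
 [221 222 217 185  38  43  55  52  49  47 126 218 221 223 222]
 [220 222 207  45  52  68  67  69  72  67  50 179 222 222 222]
 [222 222  78  64  67  67  69  65  69  65  69  48 195 222 222]
 [221 184  54  65  66  67  55  65  66  66  67  66  76 222 223]]
```

```bash
cat >> h.py <<'E'
def need(mouth,ft,zf):
    h=ray("wrist",mouth[0]+.7,mouth[1]+.8,.046);f=ray("wrist",ft[0]+.8,ft[1]+7.4,zf);print("hole",h.round(4),"foot",f.round(4),"move",(h-f).round(4))
E
python3 - <<'E'
from h import *
need((318.4,215.0),(319.0,250),.0626)
E
```

```text
hole [0.5265 0.2077 0.046 ] foot [0.5243 0.1831 0.0626] move [ 0.0022  0.0246 -0.0166]
```

Request:
arm_command(
  xyz=[
    [0.0022, 0.0246, 0],
    [0.0022, 0.0246, 0],
    [0.0022, 0.0246, 0],
    [0.0022, 0.0246, -0.008],
    [0.0022, 0.0246, -0.016],
    [0.0022, 0.0246, -0.022],
    [0.0022, 0.0246, -0.028],
    [0.0022, 0.0246, -0.028],
    [0.0022, 0.0246, -0.028],
  ],
  rot=[
    [0, 0, 0],
    [0, 0, 0],
    [0, 0, 0],
    [0, 0, 0],
    [0, 0, 0],
    [0, 0, 0],
    [0, 0, 0],
    [0, 0, 0],
    [0, 0, 0],
  ],
)

```text
time: 28.52
ee_pos: [0.5249, 0.205, 0.0873]
eef_rot: [0.744, 0.668, -0.0, -0.0]
ft_force: [-1.4, 0.7, -1.0]
width: 0.0154
grip_force: 29.8
```

Request:
arm_command(
  xyz=[
    [0, 0, -0.008],
    [0, 0, -0.016],
    [0, 0, -0.021],
    [0, 0, -0.0245],
    [0, 0, -0.0245],
    [0, 0, -0.0245],
  ],
  rot=[
    [0, 0, 0],
    [0, 0, 0],
    [0, 0, 0],
    [0, 0, 0],
    [0, 0, 0],
    [0, 0, 0],
  ],
)

```text
time: 29.02
ee_pos: [0.525, 0.2054, 0.063]
eef_rot: [0.744, 0.668, -0.0, -0.0]
ft_force: [-0.2, -0.1, -0.3]
width: 0.0149
grip_force: 29.9
```

Request:
arm_command(
  xyz=[
    [0, 0, 0],
    [0, 0, 0],
    [0, 0, 0],
    [0, 0, 0.02],
    [0, 0, 0.05],
    [0, 0, 0.09],
    [0, 0, 0.13],
    [0, 0, 0.17],
    [0, 0, 0.19],
    [0, 0, 0.19],
    [0, 0, 0.19],
  ],
  rot=[
    [0, 0, 0],
    [0, 0, 0],
    [0, 0, 0],
    [0, 0, 0],
    [0, 0, 0],
    [0, 0, 0],
    [0, 0, 0],
    [0, 0, 0],
    [0, 0, 0],
    [0, 0, 0],
    [0, 0, 0],
  ],
  grip=0.45,
)

```text
time: 29.93
ee_pos: [0.5255, 0.2055, 0.2543]
eef_rot: [0.744, 0.668, 0.001, 0.001]
ft_force: [0.3, -0.3, -0.7]
width: 0.0393
grip_force: 0.0
```

```bash
python3 - <<'E'
from h import *
st()
for c in("wrist","scene"): snap(c,"v13"+c); print(c); find(["chisel_round","chisel_point","chisel_flat","stand","tray","pin"],c)
E
```

```text
t 29.93 tcp [0.5255 0.2055 0.2543] yaw_y -6.2 z [ 0.002  0.    -1.   ] w 0.0393 gf 0.0 F [ 0.3 -0.3 -0.7] q [ 0.31  0.3  -0.92  1.54  0.24  1.42 -0.74]
wrist
chisel_round wrist 0.84 [0.5142 0.1158 0.0125]
chisel_round wrist 0.38 [0.5259 0.2093 0.0454]
chisel_point wrist 0.95 [0.5248 0.2051 0.0071]
stand wrist 0.68 [ 5.296e-01  2.053e-01 -5.000e-04]
tray wrist 0.83 [ 0.3146  0.1342 -0.0031]
scene
chisel_round scene 0.45 [0.5166 0.1194 0.0121]
chisel_point scene 0.45 [0.5236 0.2102 0.0074]
chisel_flat scene 0.73 [0.5242 0.2098 0.0088]
stand scene 0.68 [0.527  0.207  0.0024]
tray scene 0.77 [ 0.6625 -0.0427  0.001 ]
tray scene 0.72 [ 0.3181  0.1333 -0.0013]
pin scene 0.54 [ 0.6473 -0.0406  0.0093]
```

The tray was nudged by about 2 cm and the pin moved with it. The point chisel is home. Next is the flat chisel.

Request:
arm_command(
  xyz=[
    [-0.005, -0.04, 0],
    [-0.01, -0.08, 0],
    [-0.015, -0.12, 0],
    [-0.02, -0.16, 0],
    [-0.025, -0.2, 0],
    [-0.03, -0.24, 0],
    [-0.035, -0.28, 0],
    [-0.04, -0.32, 0],
    [-0.045, -0.36, 0],
    [-0.05, -0.4, 0],
    [-0.056, -0.44, 0],
    [-0.0625, -0.485, 0],
    [-0.0625, -0.485, 0],
    [-0.0625, -0.485, 0],
    [-0.0625, -0.485, -0.03],
    [-0.0625, -0.485, -0.06],
    [-0.0625, -0.485, -0.09],
    [-0.0625, -0.485, -0.12],
    [-0.0625, -0.485, -0.12],
  ],
  rot=[
    [0, 0, 0.03],
    [0, 0, 0.06],
    [0, 0, 0.09],
    [0, 0, 0.12],
    [0, 0, 0.15],
    [0, 0, 0.18],
    [0, 0, 0.21],
    [0, 0, 0.24],
    [0, 0, 0.27],
    [0, 0, 0.3],
    [0, 0, 0.317],
    [0, 0, 0.317],
    [0, 0, 0.317],
    [0, 0, 0.317],
    [0, 0, 0.317],
    [0, 0, 0.317],
    [0, 0, 0.317],
    [0, 0, 0.317],
    [0, 0, 0.317],
  ],
  grip=0.4,
)

```text
time: 32.22
ee_pos: [0.4602, -0.2767, 0.1282]
eef_rot: [0.629, 0.778, -0.0, -0.004]
ft_force: [-1.5, 0.6, -0.0]
width: 0.0346
grip_force: 0.0
```

Request:
arm_command(
  xyz=[
    [0, 0, -0.02],
    [0, 0, -0.04],
    [0, 0, -0.06],
    [0, 0, -0.0695],
    [0, 0, -0.0695],
    [0, 0, -0.0695],
  ],
  rot=[
    [0, 0, 0],
    [0, 0, 0],
    [0, 0, 0],
    [0, 0, 0],
    [0, 0, 0],
    [0, 0, 0],
  ],
)

```text
time: 32.72
ee_pos: [0.4633, -0.2794, 0.065]
eef_rot: [0.629, 0.777, 0.0, 0.0]
ft_force: [0.6, -0.2, 0.7]
width: 0.0348
grip_force: 0.0
```

Request:
arm_command(
  xyz=[
    [0, 0, 0],
    [0, 0, 0],
    [0, 0, 0],
    [0, 0, 0],
    [0, 0, 0],
    [0, 0, 0],
    [0, 0, 0],
  ],
  rot=[
    [0, 0, 0],
    [0, 0, 0],
    [0, 0, 0],
    [0, 0, 0],
    [0, 0, 0],
    [0, 0, 0],
    [0, 0, 0],
  ],
  grip=0,
  squeeze=30,
)

```text
time: 33.3
ee_pos: [0.4629, -0.28, 0.0644]
eef_rot: [0.63, 0.777, -0.0, 0.0]
ft_force: [-1.7, 0.6, 6.5]
width: 0.0152
grip_force: 29.9
```

Request:
arm_command(
  xyz=[
    [0, 0, 0.02],
    [0, 0, 0.05],
    [0, 0, 0.09],
    [0, 0, 0.13],
    [0, 0, 0.17],
    [0.003, 0.025, 0.19],
    [0.008, 0.065, 0.19],
    [0.013, 0.105, 0.19],
    [0.018, 0.145, 0.19],
    [0.023, 0.185, 0.19],
    [0.028, 0.225, 0.19],
    [0.033, 0.265, 0.19],
    [0.038, 0.305, 0.19],
    [0.043, 0.345, 0.19],
    [0.048, 0.385, 0.19],
    [0.053, 0.425, 0.19],
    [0.058, 0.465, 0.19],
    [0.063, 0.505, 0.19],
    [0.0697, 0.5487, 0.19],
    [0.0697, 0.5487, 0.19],
  ],
  rot=[
    [0, 0, 0],
    [0, 0, 0],
    [0, 0, 0],
    [0, 0, 0],
    [0, 0, 0],
    [0, 0, -0.03],
    [0, 0, -0.06],
    [0, 0, -0.09],
    [0, 0, -0.12],
    [0, 0, -0.15],
    [0, 0, -0.18],
    [0, 0, -0.21],
    [0, 0, -0.24],
    [0, 0, -0.27],
    [0, 0, -0.3],
    [0, 0, -0.317],
    [0, 0, -0.317],
    [0, 0, -0.317],
    [0, 0, -0.317],
    [0, 0, -0.317],
  ],
)

```text
time: 34.97
ee_pos: [0.5294, 0.278, 0.253]
eef_rot: [0.741, 0.672, 0.001, -0.002]
ft_force: [-0.6, 0.4, -1.3]
width: 0.0151
grip_force: 29.9
```

Request:
arm_command(
  xyz=[
    [0, 0, 0],
    [0, 0, 0],
    [0, 0, -0.03],
    [0, 0, -0.06],
    [0, 0, -0.09],
    [0, 0, -0.12],
    [0, 0, -0.138],
    [0, 0, -0.138],
    [0, 0, -0.138],
    [0, 0, -0.138],
    [0, 0, -0.138],
  ],
  rot=[
    [0, 0, 0],
    [0, 0, 0],
    [0, 0, 0],
    [0, 0, 0],
    [0, 0, 0],
    [0, 0, 0],
    [0, 0, 0],
    [0, 0, 0],
    [0, 0, 0],
    [0, 0, 0],
    [0, 0, 0],
  ],
)

```text
time: 35.88
ee_pos: [0.5333, 0.269, 0.1177]
eef_rot: [0.745, 0.668, 0.001, 0.001]
ft_force: [-0.7, 0.3, -1.1]
width: 0.0153
grip_force: 29.9
```

```bash
python3 - <<'E'
from h import *
st(); im=snap("wrist","w14");st();m=mouths(im,(280,120,360,250));f=foot(im);print(m,f)
z=r.read_state()["ee_pos"][2]-.0544
find(["stand_hole0","stand"],"wrist")
for q in m: need(q,f,z)
E
```

```text
t 35.88 tcp [0.5333 0.269  0.1177] yaw_y -6.2 z [ 0.003  0.001 -1.   ] w 0.0153 gf 29.9 F [-0.7  0.3 -1.1] q [ 0.15  0.5  -0.9   1.63  0.42  1.21 -0.95]
t 35.93 tcp [0.5332 0.2691 0.1175] yaw_y -6.2 z [ 0.003  0.001 -1.   ] w 0.015 gf 29.9 F [-0.2 -0.3 -0.3] q [ 0.15  0.51 -0.9   1.63  0.42  1.21 -0.95]
[(np.float32(316.9), np.float32(213.5), np.float32(9.7))] (np.float64(319.5), np.int64(252), [0, 0, 0, 0, 0, 0, 0, 0, 0, 0, 0, 0, 0, 0, 0, 0, 0, 7, 10, 13, 14, 15, 16, 16, 17, 17, 18, 18, 18, 18, 19, 22, 24])
stand_hole0 wrist 0.98 [0.5202 0.1608 0.0478]
stand_hole0 wrist 0.83 [0.5287 0.2515 0.0448]
stand_hole0 wrist 0.77 [0.5311 0.2962 0.0469]
hole [0.5346 0.2969 0.046 ] foot [0.5335 0.27   0.0631] move [ 0.0011  0.0269 -0.0171]
```

Request:
arm_command(
  xyz=[
    [0.0015, 0.0268, 0],
    [0.0015, 0.0268, 0],
    [0.0015, 0.0268, 0],
    [0.0015, 0.0268, -0.008],
    [0.0015, 0.0268, -0.016],
    [0.0015, 0.0268, -0.022],
    [0.0015, 0.0268, -0.028],
    [0.0015, 0.0268, -0.028],
    [0.0015, 0.0268, -0.028],
  ],
  rot=[
    [0, 0, 0],
    [0, 0, 0],
    [0, 0, 0],
    [0, 0, 0],
    [0, 0, 0],
    [0, 0, 0],
    [0, 0, 0],
    [0, 0, 0],
    [0, 0, 0],
  ],
)

```text
time: 36.78
ee_pos: [0.5336, 0.2955, 0.0873]
eef_rot: [0.744, 0.668, -0.0, -0.0]
ft_force: [-0.6, -0.6, -1.6]
width: 0.0151
grip_force: 29.9
```

Request:
arm_command(
  xyz=[
    [0, 0, -0.008],
    [0, 0, -0.016],
    [0, 0, -0.021],
    [0, 0, -0.0245],
    [0, 0, -0.0245],
    [0, 0, -0.0245],
  ],
  rot=[
    [0, 0, 0],
    [0, 0, 0],
    [0, 0, 0],
    [0, 0, 0],
    [0, 0, 0],
    [0, 0, 0],
  ],
)

```text
time: 37.28
ee_pos: [0.5337, 0.2959, 0.063]
eef_rot: [0.744, 0.668, -0.0, -0.0]
ft_force: [-0.1, -0.1, -1.5]
width: 0.0151
grip_force: 29.9
```

Request:
arm_command(
  xyz=[
    [0, 0, 0],
    [0, 0, 0],
    [0, 0, 0],
    [0, 0, 0.02],
    [0, 0, 0.05],
    [0, 0, 0.09],
    [0, 0, 0.13],
    [0, 0, 0.17],
    [0, 0, 0.2],
    [0, -0.04, 0.21],
    [0, -0.08, 0.21],
    [0, -0.12, 0.21],
    [0, -0.16, 0.21],
    [0, -0.2, 0.21],
    [0, -0.22, 0.21],
    [0, -0.22, 0.21],
    [0, -0.22, 0.21],
    [0, -0.22, 0.21],
  ],
  rot=[
    [0, 0, 0],
    [0, 0, 0],
    [0, 0, 0],
    [0, 0, 0],
    [0, 0, 0],
    [0, 0, 0],
    [0, 0, 0],
    [0, 0, 0],
    [0, 0, 0],
    [0, 0, 0],
    [0, 0, 0],
    [0, 0, 0],
    [0, 0, 0],
    [0, 0, 0],
    [0, 0, 0],
    [0, 0, 0],
    [0, 0, 0],
    [0, 0, 0],
  ],
  grip=0.45,
)

```text
time: 38.78
ee_pos: [0.5336, 0.0768, 0.2735]
eef_rot: [0.744, 0.668, 0.0, 0.0]
ft_force: [-0.5, -0.3, -0.4]
width: 0.0391
grip_force: 0.0
```

```bash
python3 - <<'E'
from h import *
st()
for c in("wrist","scene","top"):
    snap(c,"v15"+c); print(c); find(["chisel_round","chisel_point","chisel_flat","chisel_claw","stand","tray","pin"],c,n=4)
find(["block_top","lid_handle","lid"],"scene");find(["lid_handle"],"top");find(["chisel_point","chisel_flat","chisel_claw"],"top","look_for")
E
```

```text
t 38.78 tcp [0.5336 0.0768 0.2735] yaw_y -6.1 z [ 0.  0. -1.] w 0.0391 gf 0.0 F [-0.5 -0.3 -0.4] q [ 0.58  0.22 -0.92  1.57  0.18  1.43 -0.47]
wrist
chisel_round wrist 0.82 [0.5179 0.1195 0.0125]
chisel_point wrist 0.88 [0.5259 0.2032 0.0089]
chisel_claw wrist 0.74 [ 0.6629 -0.0426  0.0023]
stand wrist 0.64 [5.290e-01 2.069e-01 2.000e-04]
tray wrist 0.83 [ 0.3202  0.1366 -0.003 ]
tray wrist 0.58 [ 0.6615 -0.0408  0.0033]
pin wrist 0.62 [ 0.6598 -0.0436  0.0035]
pin wrist 0.55 [ 0.4159 -0.0312  0.0044]
pin wrist 0.52 [ 0.6482 -0.0389  0.0095]
scene
chisel_round scene 0.54 [0.5171 0.1201 0.0097]
chisel_point scene 0.44 [0.5273 0.2093 0.0063]
chisel_flat scene 0.76 [0.5342 0.2926 0.0088]
chisel_claw scene 0.5 [0.5174 0.1214 0.0495]
stand scene 0.8 [0.5252 0.2089 0.0032]
tray scene 0.76 [ 0.6608 -0.0442  0.001 ]
tray scene 0.66 [ 0.3223  0.1339 -0.0007]
tray scene 0.29 [0.525  0.2095 0.0101]
pin scene 0.63 [ 0.2617 -0.223   0.0072]
pin scene 0.46 [ 0.4179 -0.0361  0.0037]
pin scene 0.45 [ 0.6479 -0.0417  0.0088]
top
chisel_point top 0.42 [0.5281 0.2125 0.0081]
chisel_flat top 0.48 [0.537  0.2992 0.0052]
stand top 0.67 [0.5257 0.2132 0.0019]
stand top 0.4 [0.5324 0.2986 0.0086]
tray top 0.67 [0.3193 0.1424 0.0008]
block_top scene 0.59 [ 0.4811 -0.2785  0.0517]
block_top scene 0.27 [ 0.7259 -0.2195 -0.0032]
lid_handle scene 0.68 [ 0.5617 -0.3745  0.2331]Traceback (most recent call last):
  File "<stdin>", line 5, in <module>
  File "h.py", line 12, in find
    for d in getattr(r,f)(l,cam)[:n]:
             ~~~~~~~~~~~~^^^^^^^
ValueError: it knows: block_top, chest, chisel_claw, chisel_flat, chisel_point, chisel_round, lid_handle, lid_hinge, mallet, offcut, pin, stand, stand_hole, staple, tray, whetstone
```

All three chisels are home, and the pin is in the (nudged) tray. Back to the lid handle.

Request:
arm_command(
  xyz=[
    [0.002, -0.02, 0.035],
    [0.004, -0.05, 0.067],
    [0.006, -0.09, 0.067],
    [0.008, -0.13, 0.067],
    [0.01, -0.17, 0.067],
    [0.012, -0.21, 0.067],
    [0.014, -0.25, 0.067],
    [0.016, -0.29, 0.067],
    [0.018, -0.33, 0.067],
    [0.02, -0.37, 0.067],
    [0.023, -0.41, 0.067],
    [0.026, -0.44, 0.067],
    [0.026, -0.448, 0.067],
    [0.026, -0.448, 0.067],
    [0.026, -0.448, 0.067],
    [0.026, -0.448, 0.067],
    [0.026, -0.448, 0.067],
    [0.026, -0.448, 0.067],
  ],
  rot=[
    [0, 0, -0.11],
    [0, 0, -0.22],
    [0, 0, -0.33],
    [0, 0, -0.44],
    [0, 0, -0.55],
    [0, 0, -0.66],
    [0, 0, -0.77],
    [0, 0, -0.88],
    [0, 0, -0.99],
    [0, 0, -1.1],
    [0, 0, -1.2],
    [0, 0, -1.258],
    [0, 0, -1.258],
    [0, 0, -1.258],
    [0, 0, -1.258],
    [0, 0, -1.258],
    [0, 0, -1.258],
    [0, 0, -1.258],
  ],
  grip=0.32,
)

```text
time: 41.58
ee_pos: [0.5601, -0.3708, 0.3409]
eef_rot: [0.995, 0.103, 0.0, 0.0]
ft_force: [-0.3, -0.5, 0.2]
width: 0.0281
grip_force: 0.0
```

```bash
python3 - <<'E'
from h import *
st()
for c in("wrist","scene","top"): im=snap(c,"v16"+c); find(["lid_handle","lid_hinge"],c)
im=cv2.imread("pics/v16wrist.png");g=cv2.cvtColor(im,cv2.COLOR_BGR2GRAY)
for v in range(190,300,15): print(v,g[v,240:420:6])
E
```

```text
t 41.58 tcp [ 0.5601 -0.3708  0.3409] yaw_y -78.1 z [ 0.001 -0.    -1.   ] w 0.0281 gf 0.0 F [-0.3 -0.5  0.2] q [ 0.85  0.46 -0.52  1.08  0.22  1.65 -0.98]
lid_handle wrist 0.84 [ 0.5572 -0.3714  0.2296]
lid_hinge wrist 0.64 [ 0.4948 -0.3389  0.1207]
lid_handle scene 0.92 [ 0.5582 -0.3717  0.2315]
lid_hinge scene 0.84 [ 0.496  -0.3391  0.1242]
lid_handle top 0.69 [ 0.5576 -0.3708  0.2348]
lid_handle top 0.52 [ 0.7278 -0.2179  0.0049]
lid_hinge top 0.71 [ 0.4953 -0.3386  0.122 ]
190 [163 171 164 173  98 138 118 187 185 186 184 184 183 183 184 191 188 189
 186 189 187 189 194 186 190 190 192 191 191 186]
205 [166 177 164 172 100 141 124  82  98 185 189 190 185 141 219 187 183 189
 193 189 186 192 186 187 186 192 193 192 186 191]
220 [170 180 168 173 101 140 130  55  99 186 191 190 187 144 222 183 192 191
 186 190 189 189 192 194 195 189 185 191 194 186]
235 [169 178 173 172  99 136 134  80  95 191 190 193 190 147 226 188 189 187
 186 191 189 192 191 192 190 195 193 190 190 191]
250 [174 173 176 168 102 140 140  79  97 186 191 189 190 150 229 189 186 185
 195 190 193 189 192 188 191 191 192 188 190 192]
265 [128 175 178 175 102 136 140  79  97 187 191 191 192 153 232 186 189 186
 186 188 183 190 190 190 196 191 192 195 182 191]
280 [168 179 179 175 100 131  18  21  32 179 188 192 190 157 234 189 190 188
 173  29  24  15 192 189 193 189 191 189 191 191]
295 [ 35  51  34 174 100  22  18  27  33 156 182 179 176 174 184 189 193 191
 164  34  34  21  27 189 190  29  31  38  35  38]
```

The handle is at (0.558, −0.371, 0.232), so the lid is at about 1.585 rad, and the bar is centred between the fingers. I'll descend, pinch, and swing it shut along the reverse arc.

Request:
arm_command(
  xyz=[
    [0, 0, -0.03],
    [0, 0, -0.06],
    [0, 0, -0.085],
    [0, 0, -0.105],
    [0, 0, -0.118],
    [0, 0, -0.126],
    [0, 0, -0.126],
    [0, 0, -0.126],
  ],
  rot=[
    [0, 0, 0],
    [0, 0, 0],
    [0, 0, 0],
    [0, 0, 0],
    [0, 0, 0],
    [0, 0, 0],
    [0, 0, 0],
    [0, 0, 0],
  ],
)

```text
time: 42.7
ee_pos: [0.5601, -0.3723, 0.2151]
eef_rot: [0.995, 0.102, 0.0, 0.0]
ft_force: [0.4, 0.2, 0.3]
width: 0.0278
grip_force: 0.0
```

Request:
arm_command(
  xyz=[
    [0, 0, 0],
    [0, 0, 0],
    [0, 0, 0],
    [0, 0, 0],
    [-0.0019, 0.0093, 0.0034],
    [-0.0042, 0.0205, 0.0063],
    [-0.0066, 0.0319, 0.0081],
    [-0.009, 0.0435, 0.0087],
    [-0.0114, 0.055, 0.0081],
    [-0.0137, 0.0665, 0.0064],
    [-0.016, 0.0776, 0.0035],
    [-0.0183, 0.0885, -0.0005],
    [-0.0204, 0.0989, -0.0057],
    [-0.0225, 0.1088, -0.0118],
    [-0.0244, 0.118, -0.0189],
    [-0.0261, 0.1265, -0.027],
    [-0.0277, 0.1341, -0.0358],
    [-0.0291, 0.1409, -0.0454],
    [-0.0303, 0.1467, -0.0556],
    [-0.0309, 0.1495, -0.061],
  ],
  rot=[
    [0, 0, 0],
    [0, 0, 0],
    [0, 0, 0],
    [0, 0, 0],
    [0, 0, 0],
    [0, 0, 0],
    [0, 0, 0],
    [0, 0, 0],
    [0, 0, 0],
    [0, 0, 0],
    [0, 0, 0],
    [0, 0, 0],
    [0, 0, 0],
    [0, 0, 0],
    [0, 0, 0],
    [0, 0, 0],
    [0, 0, 0],
    [0, 0, 0],
    [0, 0, 0],
    [0, 0, 0],
  ],
  grip=0,
  squeeze=20,
)

```text
time: 44.37
ee_pos: [0.5302, -0.2214, 0.153]
eef_rot: [0.995, 0.103, 0.002, 0.0]
ft_force: [8.3, -0.3, 2.8]
width: 0.0091
grip_force: 20.1
```

Request:
arm_command(
  xyz=[
    [-0.0004, 0.0015, -0.004],
    [-0.0004, 0.0019, -0.007],
    [-0.0004, 0.0019, -0.009],
    [-0.0004, 0.0019, -0.009],
    [-0.0004, 0.0019, -0.009],
  ],
  rot=[
    [0, 0, 0],
    [0, 0, 0],
    [0, 0, 0],
    [0, 0, 0],
    [0, 0, 0],
  ],
)

```text
time: 44.78
ee_pos: [0.5296, -0.2181, 0.1445]
eef_rot: [0.995, 0.103, 0.001, -0.001]
ft_force: [4.5, 7.2, 2.6]
width: 0.009
grip_force: 20.2
```

Request:
arm_command(
  xyz=[
    [0, 0, -0.002],
    [0, 0, -0.004],
    [0, 0, -0.004],
    [0, 0, -0.004],
  ],
  rot=[
    [0, 0, 0],
    [0, 0, 0],
    [0, 0, 0],
    [0, 0, 0],
  ],
)

```text
time: 45.12
ee_pos: [0.53, -0.218, 0.1422]
eef_rot: [0.995, 0.103, 0.001, -0.001]
ft_force: [-0.4, 8.9, 17.8]
width: 0.0089
grip_force: 18.5
```

```bash
python3 - <<'E'
from h import *
st()
for c in("wrist","scene","top"): im=snap(c,"v17"+c); find(["lid_handle","staple"],c)
E
```

```text
t 45.12 tcp [ 0.53   -0.218   0.1422] yaw_y -78.1 z [ 0.003  0.002 -1.   ] w 0.0089 gf 18.5 F [-0.4  8.9 17.8] q [ 0.81  0.34 -0.59  1.68  0.2   1.18 -1.2 ]
lid_handle wrist 0.63 [ 0.5258 -0.2163  0.1608]
lid_handle scene 0.7 [ 0.5323 -0.2167  0.1663]
lid_handle scene 0.27 [0.529  0.2087 0.0489]
staple scene 0.58 [ 0.4158 -0.1811  0.1327]
staple scene 0.35 [0.5214 0.1621 0.0514]
lid_handle top 0.74 [0.536  0.3012 0.008 ]
staple top 0.85 [ 0.414  -0.1852  0.1316]
staple top 0.26 [0.5341 0.4977 0.0037]
```

An 18 N reaction means the lid is on its stop. Release, lift clear and verify.

Request:
arm_command(
  xyz=[
    [0, 0, 0],
    [0, 0, 0],
    [0, 0, 0],
    [0, 0, 0],
    [0, 0, 0.02],
    [0, 0, 0.05],
    [0, 0, 0.09],
    [0, 0, 0.13],
    [0, 0, 0.16],
    [0, 0, 0.16],
    [0, 0, 0.16],
    [0, 0, 0.16],
  ],
  rot=[
    [0, 0, 0],
    [0, 0, 0],
    [0, 0, 0],
    [0, 0, 0],
    [0, 0, 0],
    [0, 0, 0],
    [0, 0, 0],
    [0, 0, 0],
    [0, 0, 0],
    [0, 0, 0],
    [0, 0, 0],
    [0, 0, 0],
  ],
  grip=0.4,
)

```text
time: 46.57
ee_pos: [0.528, -0.2209, 0.2992]
eef_rot: [0.995, 0.102, -0.001, -0.0]
ft_force: [-0.0, 0.3, -0.1]
width: 0.0345
grip_force: 0.0
```

```bash
python3 - <<'E'
from h import *
st()
for c in("wrist","scene","top"):
    print(c);im=snap(c,"v18"+c); find(["lid_handle","stand","chisel_round","chisel_point","chisel_flat","tray","pin"],c)
E
```

```text
t 46.57 tcp [ 0.528  -0.2209  0.2992] yaw_y -78.3 z [-0.001  0.    -1.   ] w 0.0345 gf 0.0 F [-0.   0.3 -0.1] q [ 0.82  0.24 -0.6   1.45  0.14  1.49 -1.15]
wrist
lid_handle wrist 0.63 [ 0.5287 -0.2138  0.1614]
stand wrist 0.32 [ 0.5301 -0.2153  0.1642]
chisel_point wrist 0.42 [ 0.7233 -0.2205  0.0034]
tray wrist 0.92 [ 0.3195  0.1375 -0.0012]
tray wrist 0.7 [ 0.6583 -0.0428  0.0052]
pin wrist 0.91 [ 0.4187 -0.031   0.0076]
pin wrist 0.59 [ 0.6501 -0.0393  0.0108]
pin wrist 0.56 [ 0.2598 -0.2205  0.0074]
scene
lid_handle scene 0.79 [ 0.5307 -0.2164  0.1674]
lid_handle scene 0.39 [0.5291 0.2547 0.0439]
stand scene 0.9 [5.232e-01 2.063e-01 4.000e-04]
stand scene 0.42 [0.5263 0.253  0.0477]
chisel_round scene 0.46 [0.5167 0.1194 0.0065]
chisel_point scene 0.73 [0.5297 0.2526 0.046 ]
chisel_point scene 0.66 [0.5268 0.2071 0.0068]
chisel_flat scene 0.62 [0.5385 0.293  0.014 ]
tray scene 0.8 [3.239e-01 1.333e-01 3.000e-04]
pin scene 0.6 [ 0.4172 -0.0388  0.0041]
pin scene 0.46 [ 0.647  -0.0394  0.0099]
pin scene 0.45 [ 0.2594 -0.2192  0.0096]
top
lid_handle top 0.7 [ 0.528  -0.2183  0.1669]
stand top 0.58 [0.5246 0.2135 0.0026]
stand top 0.48 [0.5338 0.4941 0.0015]
chisel_round top 0.64 [0.5189 0.1182 0.0073]
chisel_point top 0.44 [0.5293 0.2139 0.0098]
chisel_flat top 0.42 [0.5341 0.2987 0.0078]
tray top 0.95 [ 0.6615 -0.0403  0.002 ]
tray top 0.71 [ 0.3183  0.1401 -0.0012]
tray top 0.48 [ 0.493  -0.3337  0.121 ]
pin top 0.57 [ 0.6549 -0.0375  0.0109]
pin top 0.57 [ 0.417  -0.0344  0.01  ]
pin top 0.57 [ 0.26   -0.2189  0.0097]
```

```bash
python3 - <<'E'
import cv2
for a,b,box in(("s0","v18scene",(290,125,330,165)),("s0","v18scene",(240,125,285,170)),("t0","v18top",(430,280,495,310))):
    A,B=cv2.imread(f"pics/{a}.png",0),cv2.imread(f"pics/{b}.png",0);u,v,U,V=box
    m=cv2.matchTemplate(B[v-15:V+15,u-15:U+15],A[v:V,u:U],cv2.TM_CCOEFF_NORMED);_,s,_,p=cv2.minMaxLoc(m);print(box,round(s,2),p[0]-15,p[1]-15)
E
```

```text
(290, 125, 330, 165) 0.95 0 0
(240, 125, 285, 170) 0.99 0 0
(430, 280, 495, 310) 0.95 0 0
```

The handle and hasp match the starting picture with zero pixel shift, so the lid is shut. Handing in.

```bash
python3 -c "
from bench import r
print(r.close_job())"
```

```text
the job is handed in; nothing more can be done
None
```

The job is handed in, with no verdict returned: all three chisels present (round, point, flat) stand fully home in their own holes in the stone stand, the lid is shut, and the pin lies in the far tray, which was nudged about 2 cm mid-run with the pin still inside.

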